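# Square up a pack of filter plates in its sterilising tray and pin it with the tie rod

## Task

Make up a pack for the sterilizer: lay all the blue filter plates flat on one another in the metal tray and put the lid on. Then, keeping the lid on, tilt the closed tray down towards its red-dot end until every plate has slid against that end and their holes line up, and stand it level on the worktop again without letting them slip back. Lift the lid right off, pass the steel tie rod down through all the plates into the socket in the tray's floor until it stands on the bottom, put the lid back on, and leave the blue bottle and the pink culture dish alone.

Things in the scene. Friction and masses are not known exactly. Their poses are not given: they have to be found in the camera images.
- tray_mid (a point): Open bright-metal sterilising tray, loose, 0.32 kg, 124 long (its x) by 62 wide (its y) by 52 mm high; the point is its centre, 26 mm above its underside, z up. Inside it is 116 by 54 mm, walls 4 mm, floor 12 mm above the underside, rim 26 mm above this point. Its +x end is the one with the red dot on the outside. Take it across its 62 mm width from above; the closed tray stands 76 mm high.
- tray_socket (a point): Mouth of the blind round socket in the tray's floor, 13 mm across and 9 mm deep, on the tray's long axis 28 mm from its centre towards the red-dot end, 12 mm above the tray's underside. A plate that lies against the red-dot end wall has its hole right over it.
- lid_mid (a point): Loose lid of the tray, bright metal with vent holes, hollow, 122 (x) by 60 (y) by 29 mm, no handle: take it across its 60 mm width. The point is its centre, 14.5 mm above the lower edge of its 5 mm lip; either way round fits. The lip (110 by 49 mm) has 3 mm of play lengthwise, 2.5 mm sideways each way. On the tray the point is 35.5 mm above tray_mid. Starts lip down on the worktop.
- plate0_mid (a point): Blue slippery filter plate, 60 (x) by 50 (y) by 8 mm, 45 g, an 18 mm hole through its middle; the point is its centre, 4 mm above its underside. Take it across its 60 mm length: in the tray there is room for fingers only at its two ends, along the tray. Alone it slides from about 5 degrees of slope; about 30 degrees sends a whole pack home; a jerk of the tray shifts it again. Two or three plates are there.
- plate1_mid (a point): Blue slippery filter plate, 60 (x) by 50 (y) by 8 mm, 45 g, an 18 mm hole through its middle; the point is its centre, 4 mm above its underside. Take it across its 60 mm length: in the tray there is room for fingers only at its two ends, along the tray. Alone it slides from about 5 degrees of slope; about 30 degrees sends a whole pack home; a jerk of the tray shifts it again. Two or three plates are there.
- plate2_mid (a point): Blue slippery filter plate, 60 (x) by 50 (y) by 8 mm, 45 g, an 18 mm hole through its middle; the point is its centre, 4 mm above its underside. Take it across its 60 mm length: in the tray there is room for fingers only at its two ends, along the tray. Alone it slides from about 5 degrees of slope; about 30 degrees sends a whole pack home; a jerk of the tray shifts it again. Two or three plates are there.
- plate3_mid (a point): Blue slippery filter plate, 60 (x) by 50 (y) by 8 mm, 45 g, an 18 mm hole through its middle; the point is its centre, 4 mm above its underside. Take it across its 60 mm length: in the tray there is room for fingers only at its two ends, along the tray. Alone it slides from about 5 degrees of slope; about 30 degrees sends a whole pack home; a jerk of the tray shifts it again. Two or three plates are there.
- rod_tip (a point): Lower end of the steel tie rod, 10 mm thick and 66 mm long, z up, a chamfer of 1 mm on the tip; at the start it stands upright in its stand, tip 6 mm above the worktop. Fully home in the tray's socket the tip is 3 mm above the tray's underside.
- rod_grip (a point): Middle of the tie rod's round head, 16 mm across and 14 mm high, 59 mm above the tip and 7 mm below the top: take it here. With the rod home, the head stands from 3 to 17 mm above the tray's rim.
- rod_stand_hole0 (a point): Mouth of the 11.5 mm wide hole in the fixed grey stand, a block 44 by 44 by 30 mm, in which the rod stands 24 mm deep.
- blue_stain: Blue bottle with white cap that stands beside the balance on the lid's side, 44 mm across, 93 mm high, origin under its middle: leave it where it stands.
- petri_pink: Closed culture dish with pink jelly, 91 mm across, 15 mm high, origin under its middle: leave it where it lies.
Mind the look-alikes: they are no part of the job. What is shaped like the part that bears plate0_mid but orange is not meant.

How it is judged:
On the way, in this order (a step that is already met when the one before it is completed fails the run):
1. all plates present lie flat in the tray (x of plate0_mid in the frame of tray_mid between -0.032 and 0.032 m and y of plate0_mid in the frame of tray_mid between -0.006 and 0.006 m and z of plate0_mid in the frame of tray_mid between -0.016 and 0.016 m and angle between the z axis of each of plate0_mid, plate1_mid, plate2_mid, plate3_mid and the z axis of tray_mid, either way round below 0.1 rad and x of plate1_mid in the frame of tray_mid between -0.032 and 0.032 m and y of plate1_mid in the frame of tray_mid between -0.006 and 0.006 m and z of plate1_mid in the frame of tray_mid between -0.016 and 0.016 m and x of plate2_mid in the frame of tray_mid between -0.032 and 0.032 m and y of plate2_mid in the frame of tray_mid between -0.006 and 0.006 m and z of plate2_mid in the frame of tray_mid between -0.016 and 0.016 m and x of plate3_mid in the frame of tray_mid between -0.032 and 0.032 m and y of plate3_mid in the frame of tray_mid between -0.006 and 0.006 m and z of plate3_mid in the frame of tray_mid between -0.016 and 0.016 m), for 0.2 s.
2. the lid sits on the tray over the plates (all of step 1 and x of lid_mid in the frame of tray_mid between -0.005 and 0.005 m and y of lid_mid in the frame of tray_mid between -0.005 and 0.005 m and z of lid_mid in the frame of tray_mid between 0.032 and 0.039 m and angle between the z axis of lid_mid and the z axis of tray_mid, either way round below 0.08 rad), for 0.2 s.
3. the closed tray is tilted down towards its red-dot end, lid on, and every plate has slid against that end (all of step 2 and x of each of plate0_mid, plate1_mid, plate2_mid, plate3_mid in the frame of tray_mid above 0.0235 m and angle between tray_mid's own z axis and vertical above 0.25 rad), for 0.1 s.
4. the tray stands level on the worktop with the lid lifted off and every plate still against the end (all of step 1 and x of each of plate0_mid, plate1_mid, plate2_mid, plate3_mid in the frame of tray_mid above 0.0235 m and angle between tray_mid's own z axis and vertical below 0.05 rad and height (world z) of tray_mid below 0.031 m and distance between lid_mid and tray_mid above 0.08 m), for 0.2 s.
5. the tie rod stands in the socket through all the plates (all of step 1 and angle between tray_mid's own z axis and vertical below 0.05 rad and height (world z) of tray_mid below 0.031 m and horizontal distance between each of plate0_mid, plate1_mid, plate2_mid, plate3_mid and tray_socket below 0.006 m and horizontal distance between rod_tip and tray_socket below 0.004 m and z of rod_tip in the frame of tray_mid below -0.0195 m and angle between rod_tip's own z axis and vertical below 0.1 rad), for 0.2 s.
At the end, for the whole second after the job is handed in: Tray level on the worktop, every plate flat in it with the rod through; rod upright, tip within 4 mm of the socket axis and 3.5 mm of its bottom; lid home on the tray (5 mm sideways, 3.5 mm in height, 0.08 rad); all released (all of step 5 and x of lid_mid in the frame of tray_mid between -0.005 and 0.005 m and y of lid_mid in the frame of tray_mid between -0.005 and 0.005 m and z of lid_mid in the frame of tray_mid between 0.032 and 0.039 m and angle between the z axis of lid_mid and the z axis of tray_mid, either way round below 0.08 rad); the robot touches nothing.
It fails at once if the lid comes off the tray while the tray is tilted (angle between tray_mid's own z axis and vertical above 0.25 rad and not (x of lid_mid in the frame of tray_mid between -0.005 and 0.005 m and y of lid_mid in the frame of tray_mid between -0.005 and 0.005 m and z of lid_mid in the frame of tray_mid between 0.032 and 0.039 m and angle between the z axis of lid_mid and the z axis of tray_mid, either way round below 0.08 rad)).
It fails at once if the tray is tipped over (angle between tray_mid's own z axis and vertical above 1.2 rad).
It fails at once if the blue bottle is moved or knocked over (distance of blue_stain from where it was at the start of the episode above 0.03 m or angle between blue_stain's own z axis and vertical above 0.5 rad).
It fails at once if the culture dish is moved (distance of petri_pink from where it was at the start of the episode above 0.03 m).
Of plate0, plate1, plate2, plate3 only 2 to 3 are there at a start; the rules pass over those that are not, and their reading is None.
At some moment in a run one of plate0, plate1, plate2, plate3 may be knocked a few centimetres aside while the robot is not near it.
It also fails if it takes over 210 s, if anything falls off the work surface, if the arm or the gripper's body presses on something with over 40 N, if the wrist force passes 120 N, or if a joint passes its speed limit or range.

## Robot

A 7-joint arm with a two-finger parallel gripper is mounted at the origin on a cart in front of the work surface, level with it; the furniture and walls round the work are solid. World frame = base frame: x ahead of the robot, y to its left, z up, the work surface at z = 0. Lengths are in m, angles in rad, forces in N, time in s.
With the tool pointing down it reaches from about 0.425 to 0.875 m from the base axis. Payload 4.7 kg.
Tool frame: the origin (TCP) lies midway between the tips of the shut fingers; the grasp point (between the pads) lies 19 mm behind it (ctrl.grip_point_offset is the distance from the TCP to the grasp point, in m); z points along the fingers, y is the line along which they close (so a half turn about z gives the same grasp; the last joint's range is limited). The gripper opens to 87 mm and grips with 3 to 60 N. Pads are 19 mm wide; open, the fingers measure 117 mm over their backs; the gripper's body (75 mm by 190 mm) begins 51 mm behind the grasp point.
Start: joints at [-1.181, 0.321, -0.07, 1.45, 0.023, 1.371, -0.057], TCP at [0.239, 0.605, 0.223] pointing down, gripper open.
Joint ranges: [-2.86, 2.86], [-0.3, 2.09], [-1.38, 1.24], [0.06, 2.45], [-1.56, 4.7], [0.09, 2.05], [-2.69, 2.69]. Speed limits (rad/s): [2.57, 2.57, 3.14, 3.14, 3.14, 3.14, 3.14].

## Interface

Orientations are given as a rotation vector (axis times angle).
In Python, from bench import ctrl gives the robot as it stands. The module is installed in compiled form; this text tells all that it offers.
- The arm moves only by the shell command python3 -m handwheel 'ROWS' [OPENING] [FORCE]. ROWS is JSON, a list of rows, each an object of numbers: "x", "y", "z": the shift along the tool's x, y, z in m; "wx", "wy", "wz": the turn, a rotation vector about the tool's x, y, z in degrees. A call has 1 to 10 rows; each row is the pose to reach, as a shift and turn from the pose commanded when the call began, along the tool's axes at that moment; what a row does not reach only later rows make up. A row lasts 1/12 s, in which the tool goes at most 41.7 mm and 7.16 degrees, less where a joint would pass 70% of its speed; a pose out of reach is approached as far as the arm can. A call with a gripper value outside its range is refused whole. OPENING is the finger opening in m, from 0 to 0.087, set as the call begins (- or left out, the last holds). The fingers move at their own pace and stop on an object; FORCE is the grip in N (left out, the last holds). Time passes only in rows, so rows that repeat a pose let the fingers close. It gives the time, the measured TCP pose, the force, the opening and the grip force at its end, in the units of the state.
- ctrl.get_state(): the state, without advancing time (a new reading comes with each control period).
- ctrl.get_image(name): name is "side" or "top" or "wrist"; returns a dict with "image" (400x640x3 uint8, red, green, blue), "K" (3x3 intrinsics, pixels), "world_to_cam" (4x4, takes a point from world to camera coordinates); the wrist camera has in their place "hand_eye" (4x4, takes a point from camera to tool coordinates, whose origin is the TCP and whose axes are the flange's). Camera axes: x right, y down, z forward; pixel columns grow to the right and rows downward; lengths in m; the calibration is good to about 2 mm. A picture is of the moment at which its call begins: read the wrist's pose just before it. There is no depth.
- ctrl.close_job(): hands the job in; it is judged then, once.
The state is a dict: "time": time; "joint_positions": joint angles; "qd": joint speeds; "joint_torque": joint torques, N m; "position": TCP position; "tool_rot": TCP orientation; "ft_force": force on the tool from outside, world axes, zero at the start; "torque": the same for the moment, N m; "grip_width": opening from 0.0 (shut) to 1.0 (fully open); "grip_force": force on a finger pad.
Only numpy, scipy, OpenCV 4.12 (cv2) and the standard library are available. Lean on these libraries where they do the work, as an engineer would, in place of code of your own. Each camera call takes 0.05 s, during which the arm holds its last target. There are 200 camera calls.

## Working session

There is one attempt and no reset: what is moved stays moved. The work goes in short steps, Python scripts to look and compute and a shell command to move; the robot and the scene stay as the last step left them, time stands still between calls to the robot, and variables do not carry over. Pictures are saved under pics/ and viewed, at most 14 in all, crops included, and the job is handed in when it is done.

```bash
mkdir -p pics; ls
python3 - <<'E'
from bench import ctrl
import cv2,numpy as np
s=ctrl.get_state();print({k:np.round(v,3).tolist() for k,v in s.items()}, ctrl.grip_point_offset)
for n in("top","side"):
    d=ctrl.get_image(n);cv2.imwrite(f"pics/{n}0.png",d["image"][:,:,::-1]);print(n,d["K"].tolist(),np.round(d["world_to_cam"],3).tolist())
d=ctrl.get_image("wrist");print(d["K"].tolist(),np.round(d["hand_eye"],4).tolist())
E
```

```text
pics
{'time': 0.0, 'joint_positions': [-1.181, 0.322, -0.07, 1.452, 0.023, 1.371, -0.057], 'qd': [0.001, -0.002, 0.0, 0.002, -0.001, -0.001, 0.001], 'joint_torque': [-0.0, -49.13, -0.404, -31.254, -0.064, 0.044, 0.0], 'position': [0.238, 0.604, 0.221], 'tool_rot': [-0.587, -3.086, 0.003], 'ft_force': [0.235, -1.269, 0.505], 'torque': [0.008, 0.023, 0.04], 'grip_force': 0.0, 'grip_width': 0.997} 0.0187
top [[487.5046896257831, 0.0, 316.1629126611982], [0.0, 487.5046896257831, 196.98687460724656], [0.0, 0.0, 1.0]] [[-0.012, -1.0, -0.013, 0.071], [-0.984, 0.014, -0.177, 0.543], [0.177, 0.011, -0.984, 1.493], [0.0, 0.0, 0.0, 1.0]]
side [[467.0509164438416, 0.0, 315.0329923733129], [0.0, 467.0509164438416, 200.956941708459], [0.0, 0.0, 1.0]] [[0.794, 0.607, 0.01, -0.471], [0.446, -0.572, -0.688, -0.149], [-0.412, 0.551, -0.725, 1.652], [0.0, 0.0, 0.0, 1.0]]
[[345.90841602342954, 0.0, 324.3769601869961], [0.0, 345.90841602342954, 200.0422934312862], [0.0, 0.0, 1.0]] [[0.0012, -0.9649, -0.2626, 0.0701], [1.0, 0.0009, 0.0011, 0.0], [-0.0008, -0.2626, 0.9649, -0.1616], [0.0, 0.0, 0.0, 1.0]]
```

View pics/top0.png

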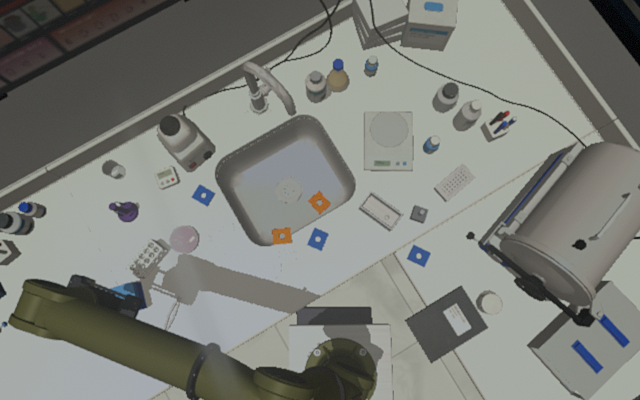

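View pics/side0.png

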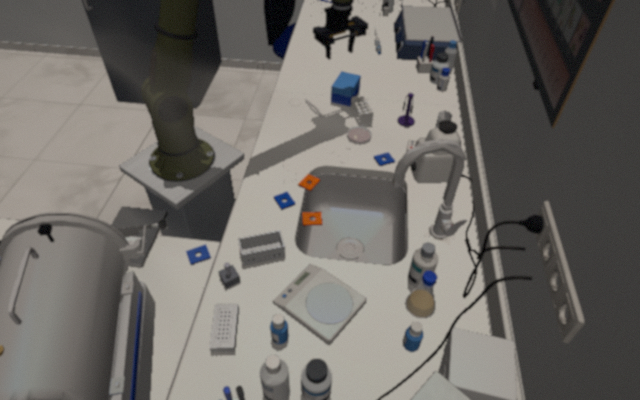

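The top view shows blue plates at (203,195), (318,239) and (419,256). The orange look-alikes are at (281,236) and (320,203); blue items that aren't plates are the box at (130,290) and the equipment at right. The tray is at (381,210), the lid at (454,182), the rod and stand at (419,213), the blue bottle at (431,145) and the dish at (185,238). I choose the three thin blue squares with holes and check them in a close crop.

```bash
cat > h.py <<'E'
from bench import ctrl
import cv2,numpy as np
from scipy.spatial.transform import Rotation as R
def shot(n,save=None):
    s=ctrl.get_state();d=ctrl.get_image(n)
    if n=="wrist":
        T=np.eye(4);T[:3,:3]=R.from_rotvec(s["tool_rot"]).as_matrix();T[:3,3]=s["position"]
        C=T@np.array(d["hand_eye"])
    else: C=np.linalg.inv(d["world_to_cam"])
    if save: cv2.imwrite(f"pics/{save}.png",d["image"][:,:,::-1])
    return d["image"],np.array(d["K"]),C
def cast(px,K,C,z):
    px=np.atleast_2d(np.array(px,float)); r=np.c_[px,np.ones(len(px))]@np.linalg.inv(K).T@C[:3,:3].T
    return C[:3,3]+r*((z-C[2,3])/r[:,2])[:,None]
def proj(P,K,C):
    p=(np.atleast_2d(P)-C[:3,3])@C[:3,:3]; q=p@K.T; return q[:,:2]/q[:,2:]
def blobs(mask,K,C,z,amin=60):
    cs,_=cv2.findContours(mask.astype(np.uint8),cv2.RETR_EXTERNAL,cv2.CHAIN_APPROX_NONE);o=[]
    for c in cs:
        if cv2.contourArea(c)<amin: continue
        w=cast(c[:,0],K,C,z)[:,:2]; (cx,cy),(a,b),t=cv2.minAreaRect((w*1000).astype(np.float32))
        if a<b: a,b,t=b,a,t+90   # long axis angle t deg from world x
        o.append((c[:,0].mean(0).round().tolist(),round(cx,1),round(cy,1),round(a,1),round(b,1),round((t+90)%180-90,1)))
    return o
def blue(im):
    h=cv2.cvtColor(im,cv2.COLOR_RGB2HSV); return cv2.inRange(h,(98,130,60),(125,255,255))
def solve(x,y,z,yaw):
    """shift+turn in tool axes to TCP (x,y,z mm), tool down, finger line at yaw deg (mod 180)"""
    s=ctrl.get_state();R0=R.from_rotvec(s["tool_rot"]);d=R0.inv().apply(np.array([x,y,z])/1000-s["position"])
    best=None
    for k in(0,180):
        a=np.radians(yaw+k);Y=np.array([np.cos(a),np.sin(a),0]);Z=np.array([0,0,-1.]);X=np.cross(Y,Z)
        w=(R0.inv()*R.from_matrix(np.c_[X,Y,Z])).as_rotvec(degrees=True)
        print("shift mm",(d*1000).round(1),"turn",w.round(1),"rows>=",round(max(np.linalg.norm(d)/.0417,np.linalg.norm(w)/7.16),1),"q7",s["joint_positions"][6].round(2) if hasattr(s["joint_positions"][6],'round') else s["joint_positions"][6])
E
python3 - <<'E'
from h import *
im,K,C=shot("top")
for b in blobs(blue(im),K,C,.008): print(b)
a=cv2.resize(im[140:290,180:320],None,fx=2.6,fy=2.6,interpolation=3)
b=cv2.resize(im[140:290,300:500],None,fx=3.9,fy=3.9,interpolation=3)
cv2.imwrite("pics/c1.png",b[:,:,::-1])
for n,p,z in[("tray",(381,210),.05),("lid",(454,182),.029),("rod",(419,211),.06),("stand",(419,214),.03),("bottle",(431,145),.08),("dish",(185,238),.015)]:print(n,cast(p,K,C,z).round(3))
E
```

```text
([587.0, 356.0], 46.5, -754.6, 102.3, 25.1, 39.9)
([613.0, 331.0], 121.3, -844.1, 103.1, 25.4, 40.1)
([418.0, 256.0], 358.2, -257.9, 55.2, 44.4, 62.3)
([317.0, 239.0], 415.2, 62.3, 55.4, 45.0, -24.0)
([26.0, 208.0], 531.2, 1014.3, 40.9, 26.4, 89.2)
([203.0, 195.0], 563.2, 433.9, 56.3, 45.5, 59.2)
tray [[ 0.499 -0.139  0.05 ]]
lid [[ 0.59  -0.379  0.029]]
rod [[ 0.493 -0.256  0.06 ]]
stand [[ 0.488 -0.261  0.03 ]]
bottle [[ 0.699 -0.3    0.08 ]]
dish [[0.423 0.485 0.015]]
```

View pics/c1.png

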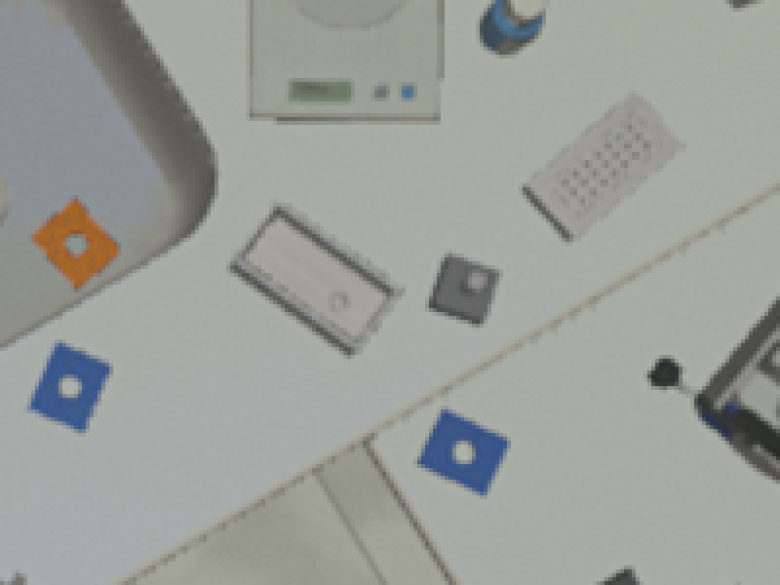

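The crop confirms two blue plates with holes at top px (318,239) and (419,256), with the orange decoy beside them. The socket is visible in the tray at crop (340,300), so the red-dot end points right and down. The lid has vent holes, and the rod head is on the stand. The third plate at (203,195) is the nearest to the arm, so I go there first.

Run:
```python
from h import *
solve(545,425,200,59)
```

```text
shift mm [-351.   -54.3   22. ] turn [-0.1  0.   9.5] rows>= 8.5 q7 -0.06
shift mm [-351.   -54.3   22. ] turn [-0.000e+00 -1.000e-01 -1.705e+02] rows>= 23.8 q7 -0.06
```

```bash
python3 -m handwheel '[{"x":-0.351,"y":-0.054,"z":0.022,"wz":9.5},{"x":-0.351,"y":-0.054,"z":0.022,"wz":9.5},{"x":-0.351,"y":-0.054,"z":0.022,"wz":9.5},{"x":-0.351,"y":-0.054,"z":0.022,"wz":9.5},{"x":-0.351,"y":-0.054,"z":0.022,"wz":9.5},{"x":-0.351,"y":-0.054,"z":0.022,"wz":9.5},{"x":-0.351,"y":-0.054,"z":0.022,"wz":9.5},{"x":-0.351,"y":-0.054,"z":0.022,"wz":9.5},{"x":-0.351,"y":-0.054,"z":0.022,"wz":9.5},{"x":-0.351,"y":-0.054,"z":0.022,"wz":9.5}]' 0.087 30
python3 - <<'E'
from h import *
im,K,C=shot("wrist","w1")
for b in blobs(blue(im),K,C,.008,300):
    print(b)
E
```

```text
invalid input at $[0]: expected keys x, y, z, wx, wy, wz
```

View pics/w1.png

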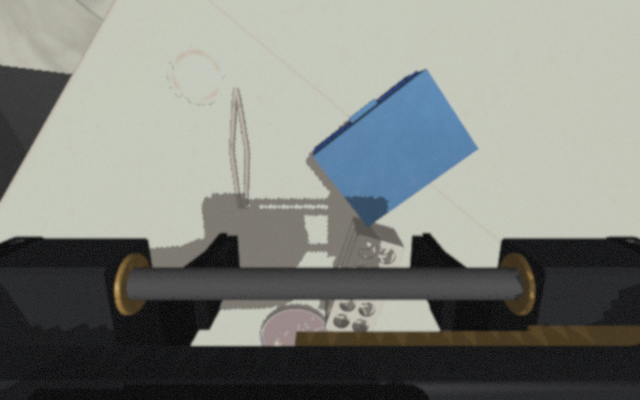

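The wrist picture shows the start pose: the blue box at (395,145) and the dish at (295,330), with the gripper hiding the lower half. The call was refused because every key is needed. To see an object it should lie about 80 mm on the tool's +x side.

Run:
```python
from h import *
solve(632,393,200,59)
```

```text
shift mm [-443.6  -52.2   22.2] turn [-0.   0.   9.5] rows>= 10.7 q7 -0.06
shift mm [-443.6  -52.2   22.2] turn [-0.000e+00 -1.000e-01 -1.705e+02] rows>= 23.8 q7 -0.06
```

```bash
python3 -m handwheel '[{"x":-0.22,"y":-0.03,"z":0.022,"wx":0,"wy":0,"wz":9.5},{"x":-0.22,"y":-0.03,"z":0.022,"wx":0,"wy":0,"wz":9.5},{"x":-0.22,"y":-0.03,"z":0.022,"wx":0,"wy":0,"wz":9.5},{"x":-0.22,"y":-0.03,"z":0.022,"wx":0,"wy":0,"wz":9.5},{"x":-0.22,"y":-0.03,"z":0.022,"wx":0,"wy":0,"wz":9.5},{"x":-0.443,"y":-0.052,"z":0.022,"wx":0,"wy":0,"wz":9.5},{"x":-0.443,"y":-0.052,"z":0.022,"wx":0,"wy":0,"wz":9.5},{"x":-0.443,"y":-0.052,"z":0.022,"wx":0,"wy":0,"wz":9.5},{"x":-0.443,"y":-0.052,"z":0.022,"wx":0,"wy":0,"wz":9.5},{"x":-0.443,"y":-0.052,"z":0.022,"wx":0,"wy":0,"wz":9.5}]' 0.087 30
python3 -m handwheel '[{"x":0,"y":0,"z":0,"wx":0,"wy":0,"wz":0},{"x":0,"y":0,"z":0,"wx":0,"wy":0,"wz":0},{"x":0,"y":0,"z":0,"wx":0,"wy":0,"wz":0}]'
python3 - <<'E'
from h import *
im,K,C=shot("wrist","w2")
for b in blobs(blue(im),K,C,.008,300): print(b)
im,K,C=shot("top")
for b in blobs(blue(im),K,C,.008): print(b)
E
```

```text
time: 1.08
position: [0.606, 0.4066, 0.2007]
tool_rot: [0.84, 3.027, 0.0]
ft_force: [-0.3, 1.2, 0.3]
grip_width: 1.005
grip_force: 0.0
time: 1.33
position: [0.6041, 0.4079, 0.2002]
tool_rot: [-0.841, -3.026, 0.0]
ft_force: [-0.1, 0.2, -0.0]
grip_width: 1.002
grip_force: 0.0
([329.0, 130.0], 567.1, 436.0, 57.7, 46.4, 59.0)
([587.0, 356.0], 46.5, -754.6, 102.3, 25.1, 39.9)
([614.0, 331.0], 121.3, -844.1, 103.1, 25.4, 40.1)
([418.0, 256.0], 358.2, -257.9, 55.2, 44.4, 62.3)
([25.0, 207.0], 531.2, 1014.3, 40.9, 26.4, 89.2)
```

Run:
```python
from h import *
solve(567,436,4,59)
```

```text
shift mm [ 44.    4.2 196.8] turn [ 0.  -0.1  0.1] rows>= 4.8 q7 0.44
shift mm [ 44.    4.2 196.8] turn [ 1.000e-01  0.000e+00 -1.799e+02] rows>= 25.1 q7 0.44
```

```bash
python3 -m handwheel '[{"x":0.044,"y":0.004,"z":0.1,"wx":0,"wy":0,"wz":0},{"x":0.044,"y":0.004,"z":0.1,"wx":0,"wy":0,"wz":0},{"x":0.044,"y":0.004,"z":0.1,"wx":0,"wy":0,"wz":0},{"x":0.044,"y":0.004,"z":0.16,"wx":0,"wy":0,"wz":0},{"x":0.044,"y":0.004,"z":0.18,"wx":0,"wy":0,"wz":0},{"x":0.044,"y":0.004,"z":0.188,"wx":0,"wy":0,"wz":0},{"x":0.044,"y":0.004,"z":0.193,"wx":0,"wy":0,"wz":0},{"x":0.044,"y":0.004,"z":0.196,"wx":0,"wy":0,"wz":0},{"x":0.044,"y":0.004,"z":0.196,"wx":0,"wy":0,"wz":0},{"x":0.044,"y":0.004,"z":0.196,"wx":0,"wy":0,"wz":0}]'
python3 -m handwheel '[{"x":0,"y":0,"z":0,"wx":0,"wy":0,"wz":0},{"x":0,"y":0,"z":0,"wx":0,"wy":0,"wz":0},{"x":0,"y":0,"z":0,"wx":0,"wy":0,"wz":0},{"x":0,"y":0,"z":0,"wx":0,"wy":0,"wz":0},{"x":0,"y":0,"z":0,"wx":0,"wy":0,"wz":0},{"x":0,"y":0,"z":0,"wx":0,"wy":0,"wz":0},{"x":0,"y":0,"z":0,"wx":0,"wy":0,"wz":0},{"x":0,"y":0,"z":0,"wx":0,"wy":0,"wz":0}]' 0.05 20
python3 -m handwheel '[{"x":0,"y":0,"z":-0.2,"wx":0,"wy":0,"wz":0},{"x":0,"y":0,"z":-0.2,"wx":0,"wy":0,"wz":0},{"x":0,"y":0,"z":-0.2,"wx":0,"wy":0,"wz":0},{"x":0,"y":0,"z":-0.2,"wx":0,"wy":0,"wz":0},{"x":0,"y":0,"z":-0.2,"wx":0,"wy":0,"wz":0},{"x":0,"y":0,"z":-0.2,"wx":0,"wy":0,"wz":0},{"x":0,"y":0,"z":-0.2,"wx":0,"wy":0,"wz":0}]'
python3 - <<'E'
from h import *
# tray view: tray (499,-139), finger line along tray 54.4 ; put tray ~80mm on tool +x side
a=np.radians(54.4);X=np.array([-np.sin(a),np.cos(a)])
p=np.array([499,-139])-X*75;print(p)
solve(p[0],p[1],230,54.4)
E
```

```text
time: 2.27
position: [0.5705, 0.4351, 0.0078]
tool_rot: [0.84, 3.025, 0.006]
ft_force: [-0.4, -0.7, 0.6]
grip_width: 1.0
grip_force: 0.0
time: 2.93
position: [0.569, 0.4338, 0.005]
tool_rot: [0.84, 3.027, 0.0]
ft_force: [-0.3, 0.0, 2.0]
grip_width: 0.682
grip_force: 20.0
time: 3.52
position: [0.5701, 0.4346, 0.208]
tool_rot: [0.84, 3.024, 0.007]
ft_force: [0.4, -0.2, -0.6]
grip_width: 0.679
grip_force: 20.0
[ 559.98255708 -182.65922276]
shift mm [-309.6 -534.   -24.3] turn [0.3 0.1 4.6] rows>= 14.8 q7 0.38
shift mm [-309.6 -534.   -24.3] turn [-1.000e-01  5.000e-01 -1.754e+02] rows>= 24.5 q7 0.38
```

```bash
python3 -m handwheel '[{"x":-0.31,"y":-0.534,"z":-0.024,"wx":0.2,"wy":0,"wz":4.6},{"x":-0.31,"y":-0.534,"z":-0.024,"wx":0.2,"wy":0,"wz":4.6},{"x":-0.31,"y":-0.534,"z":-0.024,"wx":0.2,"wy":0,"wz":4.6},{"x":-0.31,"y":-0.534,"z":-0.024,"wx":0.2,"wy":0,"wz":4.6},{"x":-0.31,"y":-0.534,"z":-0.024,"wx":0.2,"wy":0,"wz":4.6},{"x":-0.31,"y":-0.534,"z":-0.024,"wx":0.2,"wy":0,"wz":4.6},{"x":-0.31,"y":-0.534,"z":-0.024,"wx":0.2,"wy":0,"wz":4.6},{"x":-0.31,"y":-0.534,"z":-0.024,"wx":0.2,"wy":0,"wz":4.6},{"x":-0.31,"y":-0.534,"z":-0.024,"wx":0.2,"wy":0,"wz":4.6},{"x":-0.31,"y":-0.534,"z":-0.024,"wx":0.2,"wy":0,"wz":4.6}]'
python3 - <<'E'
from h import *
solve(560,-182.7,230,54.4)
E
```

```text
time: 4.35
position: [0.5607, 0.0155, 0.2188]
tool_rot: [-0.96, -2.987, 0.007]
ft_force: [1.2, -0.8, -1.3]
grip_width: 0.685
grip_force: 20.0
shift mm [-114.8 -161.6  -10.6] turn [-0.3 -0.1 -0. ] rows>= 4.8 q7 0.91
shift mm [-114.8 -161.6  -10.6] turn [ -0.2   0.5 180. ] rows>= 25.1 q7 0.91
```

```bash
python3 -m handwheel '[{"x":-0.115,"y":-0.162,"z":-0.01,"wx":-0.2,"wy":0,"wz":0},{"x":-0.115,"y":-0.162,"z":-0.01,"wx":-0.2,"wy":0,"wz":0},{"x":-0.115,"y":-0.162,"z":-0.01,"wx":-0.2,"wy":0,"wz":0},{"x":-0.115,"y":-0.162,"z":-0.01,"wx":-0.2,"wy":0,"wz":0},{"x":-0.115,"y":-0.162,"z":-0.01,"wx":-0.2,"wy":0,"wz":0},{"x":-0.115,"y":-0.162,"z":-0.01,"wx":-0.2,"wy":0,"wz":0},{"x":-0.115,"y":-0.162,"z":-0.01,"wx":-0.2,"wy":0,"wz":0},{"x":-0.115,"y":-0.162,"z":-0.01,"wx":-0.2,"wy":0,"wz":0},{"x":-0.115,"y":-0.162,"z":-0.01,"wx":-0.2,"wy":0,"wz":0},{"x":-0.115,"y":-0.162,"z":-0.01,"wx":-0.2,"wy":0,"wz":0}]'
python3 - <<'E'
from h import *
for i in range(5):
    s=ctrl.get_state();print(s["time"],(s["position"]*1000 if hasattr(s["position"],'shape') else np.array(s["position"])*1000).round(2))
    im,K,C=shot("wrist","w3" if i==4 else None)
E
```

```text
time: 5.18
position: [0.5616, -0.1791, 0.2307]
tool_rot: [-0.956, -2.991, -0.001]
ft_force: [-1.2, -0.3, -0.3]
grip_width: 0.684
grip_force: 20.0
5.1833 [ 561.59 -179.07  230.67]
5.2333 [ 561.66 -179.35  230.96]
5.2833 [ 561.7  -179.64  231.17]
5.3333 [ 561.71 -179.98  231.37]
5.3833 [ 561.66 -180.28  231.46]
```

View pics/w3.png

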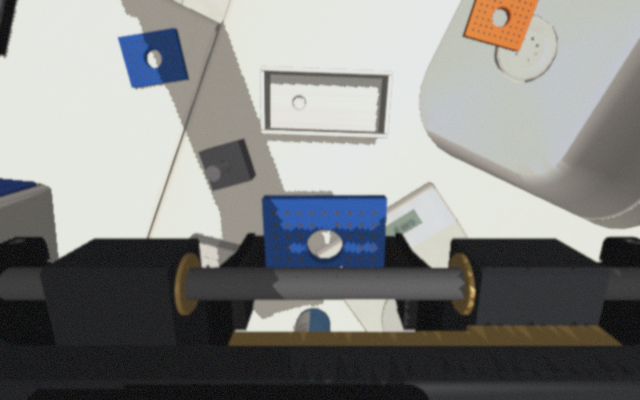

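The tray rim's outer corners are about (262,68), (391,72), (389,138) and (262,136), with the socket at (299,102) on the left, so the red-dot end is to the left (tool -y). The held plate's front edge is at row 197 and its hole at (325,243). I enlarge the tray for accurate corners.

Run:
```python
from h import *
s=ctrl.get_state();im,K,C=shot("wrist");np.savez("w4.npz",im=im,K=K,C=C);print(np.array(s["position"]).round(4))
cv2.imwrite("pics/c2.png",cv2.resize(im[55:275,245:405],None,fx=5,fy=5,interpolation=2)[:425,:,::-1])
```

```text
[ 0.5616 -0.1805  0.2315]
```

View pics/c2.png

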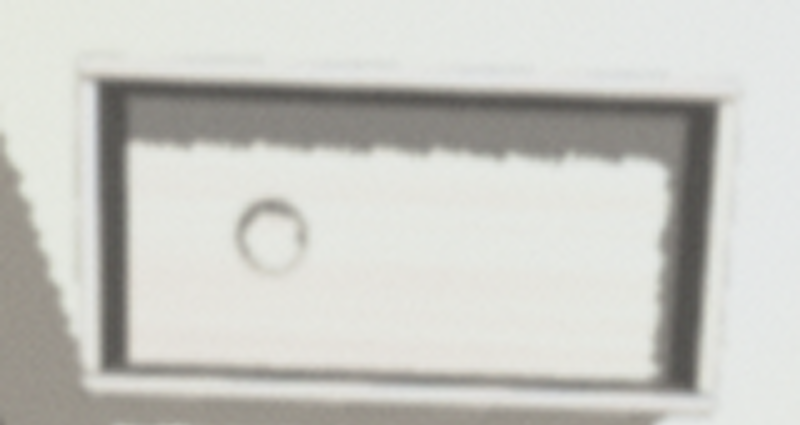

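The inner rim corners in the crop are (99,80), (719,99), (695,390) and (100,371), and the socket is at (270,236).

```bash
cat >> h.py <<'E'
def toolxy(P,C):  # world points -> tool frame mm, via state
    s=ctrl.get_state();return R.from_rotvec(s["tool_rot"]).inv().apply(np.atleast_2d(P)-s["position"])*1000
def traypose(c4,soc,K,C):
    """inner rim px TL,TR,BR,BL ; left = red dot end"""
    W=cast(c4,K,C,.052)[:,:2]*1000
    print("L",[round(np.linalg.norm(W[i]-W[(i+1)%4]),1) for i in range(4)])
    c=W.mean(0);d=(W[0]+W[3]-W[1]-W[2]);yaw=np.degrees(np.arctan2(d[1],d[0]))
    S=cast(soc,K,C,.012)[0,:2]*1000;u=d/np.linalg.norm(d)
    print("tray",c.round(1),"yaw",yaw.round(2),"socket rel",((S-c)@u).round(1),(np.cross(u,S-c)).round(1));return c,yaw
def held(K,C,im,zt=-.003):
    s=ctrl.get_state();m=blue(im);m[:150]=0
    zs=s["position"][2]-zt
    cs,h=cv2.findContours(m,cv2.RETR_CCOMP,cv2.CHAIN_APPROX_NONE)
    for c,hh in zip(cs,h[0]):
        if hh[3]>=0 and cv2.contourArea(c)>250:
            t=toolxy(cast(c[:,0],K,C,zs),C); print("hole px",c[:,0].mean(0).round(),"tool min",t.min(0).round(1),"max",t.max(0).round(1))
    i=int(np.argmax([cv2.contourArea(c) for c in cs]));c=cs[i][:,0]
    cols=[c[np.abs(c[:,0]-x)<1][:,1].min() for x in (280,300,320,345,365)]
    t=toolxy(cast([(x,y-.5) for x,y in zip((280,300,320,345,365),cols)],K,C,zs),C);print("front edge tool x",t[:,0].round(1))
E
python3 - <<'E'
from h import *
d=np.load("w4.npz");im,K,C=d["im"],d["K"],d["C"]
o=np.array([245,55]);q=lambda p:(np.array(p)+.5)/5-.5+o
c,y=traypose(q([(99,80),(719,99),(695,390),(100,371)]),q((270,236)),K,C)
print(toolxy([[c[0]/1000,c[1]/1000,.052]],C))
held(K,C,im)
E
```

```text
L [np.float64(115.2), np.float64(53.3), np.float64(115.4), np.float64(53.0)]
tray [ 502.7 -136.4] yaw -127.23 socket rel 28.2 0.0
[[ 73.74971981   1.70625768 179.57648066]]
hole px [324. 244.] tool min [-3.8 -8.7 -3. ] max [13.1 10.5 -3. ]
front edge tool x [28.9 29.4 29.4 28.9 28.9]
```

```bash
cat >> h.py <<'E'
def over(tc,yaw,along,offx,z):
    """TCP so that hand point tool x=offx lies over tray point 'along' mm to red dot; tool y = away from red dot"""
    u=np.array([np.cos(np.radians(yaw)),np.sin(np.radians(yaw))]);Y=-u;X=np.array([-Y[1],Y[0]])
    p=np.array(tc)+along*u-offx*X;print(p.round(1));solve(p[0],p[1],z,yaw+180)
E
python3 - <<'E'
from h import *
over((502.7,-136.4),-127.2,3,3.4,67)
E
```

```text
[ 503.6 -140.8]
shift mm [ 70.4  -1.4 164.6] turn [0.  0.  1.6] rows>= 4.3 q7 1.29
shift mm [ 70.4  -1.4 164.6] turn [  -0.     0.  -178.4] rows>= 24.9 q7 1.29
```

```bash
python3 -m handwheel '[{"x":0.0704,"y":-0.0014,"z":0.09,"wx":0,"wy":0,"wz":1.6},{"x":0.0704,"y":-0.0014,"z":0.09,"wx":0,"wy":0,"wz":1.6},{"x":0.0704,"y":-0.0014,"z":0.09,"wx":0,"wy":0,"wz":1.6},{"x":0.0704,"y":-0.0014,"z":0.13,"wx":0,"wy":0,"wz":1.6},{"x":0.0704,"y":-0.0014,"z":0.15,"wx":0,"wy":0,"wz":1.6},{"x":0.0704,"y":-0.0014,"z":0.16,"wx":0,"wy":0,"wz":1.6},{"x":0.0704,"y":-0.0014,"z":0.1646,"wx":0,"wy":0,"wz":1.6},{"x":0.0704,"y":-0.0014,"z":0.1646,"wx":0,"wy":0,"wz":1.6},{"x":0.0704,"y":-0.0014,"z":0.1646,"wx":0,"wy":0,"wz":1.6},{"x":0.0704,"y":-0.0014,"z":0.1646,"wx":0,"wy":0,"wz":1.6}]'
python3 -m handwheel '[{"x":0,"y":0,"z":0,"wx":0,"wy":0,"wz":0},{"x":0,"y":0,"z":0,"wx":0,"wy":0,"wz":0},{"x":0,"y":0,"z":0,"wx":0,"wy":0,"wz":0},{"x":0,"y":0,"z":0,"wx":0,"wy":0,"wz":0}]'
python3 - <<'E'
from h import *
s=ctrl.get_state();im,K,C=shot("wrist");np.savez("w5.npz",im=im,K=K,C=C);print(np.array(s["position"]).round(4),s["time"])
over((502.7,-136.4),-127.2,3,3.4,67)
held(K,C,im)
cv2.imwrite("pics/c3.png",cv2.resize(im[130:290,220:420],None,fx=4,fy=4,interpolation=2)[:600,:,::-1])
E
```

```text
time: 6.32
position: [0.505, -0.1418, 0.0685]
tool_rot: [1.002, 2.974, 0.001]
ft_force: [0.2, 0.3, -0.3]
grip_width: 0.683
grip_force: 20.0
time: 6.65
position: [0.5037, -0.1413, 0.0673]
tool_rot: [1.003, 2.977, 0.0]
ft_force: [-0.5, 0.3, -0.6]
grip_width: 0.685
grip_force: 20.0
[ 0.5037 -0.1413  0.0673] 6.65
[ 503.6 -140.8]
shift mm [0.3 0.3 0.2] turn [ 0.  0. -0.] rows>= 0.0 q7 1.23
shift mm [0.3 0.3 0.2] turn [  0.  -0. 180.] rows>= 25.1 q7 1.23
hole px [324. 243.] tool min [-3.5 -8.8 -3. ] max [12.9  9.9 -3. ]
front edge tool x [29.2 28.7 29.2 28.7 28.7]
```

View pics/c3.png

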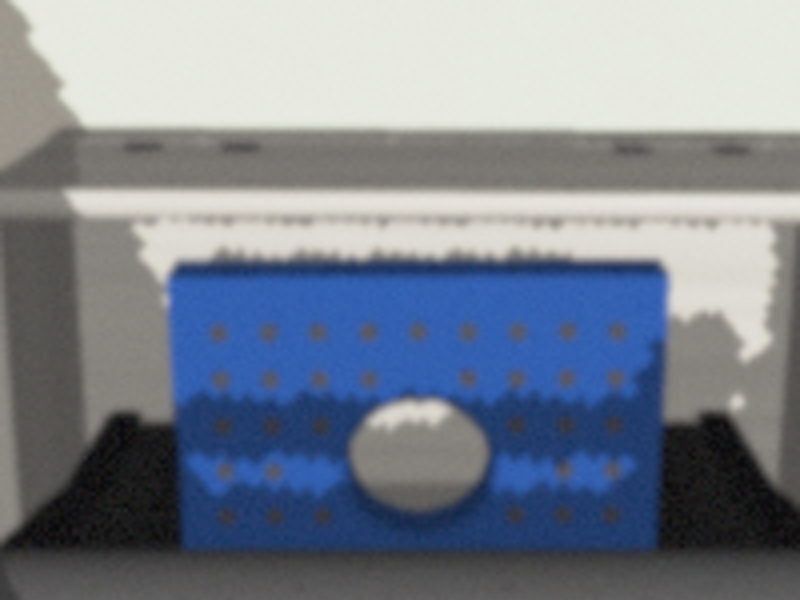

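The tray's front inner rim is at crop row 215, the plate's top front edge at row 275 (its front side spans 263-275), and the hole is centred at (418,457).

Run:
```python
from h import *
d=np.load("w5.npz");K,C=d["K"],d["C"];q=lambda x,y:((x+.5)/4-.5+220,(y+.5)/4-.5+130)
for n,p,z in[("rim in",(418,216),.052),("rim out",(418,190),.052),("plate top edge",(418,274),.0703),("plate bot edge",(418,263),.0623),("hole top",(418,397),.0703),("hole bot",(418,514),.0703),("L end wall",(78,300),.052),("L rim in",(5,240),.052),("R rim in",(795,240),.052),("plate L",(172,280),.0703),("plate R",(664,280),.0703)]:
    print(n,toolxy(cast([q(*p)],K,C,z),C).round(1))
```

```text
rim in [[30.9  0.6 15.1]]
rim out [[34.4  0.6 15.1]]
plate top edge [[28.   0.6 -3.2]]
plate bot edge [[27.3  0.6  4.8]]
hole top [[12.5  0.6 -3.1]]
hole bot [[-3.   0.6 -3.1]]
L end wall [[ 19.5 -44.6  15.1]]
L rim in [[ 27.7 -53.7  15.1]]
R rim in [[27.8 50.2 15.2]]
plate L [[ 27.2 -28.6  -3.2]]
plate R [[27.3 29.8 -3.1]]
```

```bash
python3 -m handwheel '[{"x":0.0009,"y":0,"z":0,"wx":0,"wy":0,"wz":0},{"x":0.0009,"y":0,"z":0.01,"wx":0,"wy":0,"wz":0},{"x":0.0009,"y":0,"z":0.015,"wx":0,"wy":0,"wz":0},{"x":0.0009,"y":0,"z":0.02,"wx":0,"wy":0,"wz":0},{"x":0.0009,"y":0,"z":0.025,"wx":0,"wy":0,"wz":0},{"x":0.0009,"y":0,"z":0.025,"wx":0,"wy":0,"wz":0}]'
python3 -m handwheel '[{"x":0,"y":0,"z":0.01,"wx":0,"wy":0,"wz":0},{"x":0,"y":0,"z":0.017,"wx":0,"wy":0,"wz":0},{"x":0,"y":0,"z":0.021,"wx":0,"wy":0,"wz":0},{"x":0,"y":0,"z":0.023,"wx":0,"wy":0,"wz":0},{"x":0,"y":0,"z":0.023,"wx":0,"wy":0,"wz":0},{"x":0,"y":0,"z":0.023,"wx":0,"wy":0,"wz":0}]'
```

```text
time: 7.2
position: [0.5017, -0.1405, 0.0404]
tool_rot: [-1.002, -2.975, 0.001]
ft_force: [-0.2, 0.7, -0.4]
grip_width: 0.681
grip_force: 20.0
time: 7.7
position: [0.5028, -0.1408, 0.0189]
tool_rot: [1.003, 2.977, -0.0]
ft_force: [-0.2, 0.8, 0.0]
grip_width: 0.684
grip_force: 20.0
```

```bash
python3 -m handwheel '[{"x":0,"y":0,"z":0.001,"wx":0,"wy":0,"wz":0},{"x":0,"y":0,"z":0.001,"wx":0,"wy":0,"wz":0},{"x":0,"y":0,"z":0.001,"wx":0,"wy":0,"wz":0},{"x":0,"y":0,"z":-0.01,"wx":0,"wy":0,"wz":0},{"x":0,"y":0,"z":-0.03,"wx":0,"wy":0,"wz":0},{"x":0,"y":0,"z":-0.06,"wx":0,"wy":0,"wz":0},{"x":0,"y":0,"z":-0.1,"wx":0,"wy":0,"wz":0}]' 0.069 20
python3 -m handwheel '[{"x":-0.071,"y":0,"z":-0.112,"wx":0,"wy":0,"wz":0},{"x":-0.071,"y":0,"z":-0.112,"wx":0,"wy":0,"wz":0},{"x":-0.071,"y":0,"z":-0.112,"wx":0,"wy":0,"wz":0},{"x":-0.071,"y":0,"z":-0.112,"wx":0,"wy":0,"wz":0},{"x":-0.071,"y":0,"z":-0.112,"wx":0,"wy":0,"wz":0},{"x":-0.071,"y":0,"z":-0.112,"wx":0,"wy":0,"wz":0},{"x":-0.071,"y":0,"z":-0.112,"wx":0,"wy":0,"wz":0},{"x":-0.071,"y":0,"z":-0.112,"wx":0,"wy":0,"wz":0}]' 0.087
python3 - <<'E'
from h import *
im,K,C=shot("wrist","w6")
for z in(.02,.008):
  for b in blobs(blue(im),K,C,z,300): print(z,b)
im,K,C=shot("top")
for b in blobs(blue(im),K,C,.008): print(b)
E
```

```text
time: 8.28
position: [0.5008, -0.1405, 0.1187]
tool_rot: [-1.002, -2.973, 0.002]
ft_force: [2.0, 0.0, -0.9]
grip_width: 0.794
grip_force: 0.0
time: 8.95
position: [0.5578, -0.1827, 0.2291]
tool_rot: [-1.001, -2.974, -0.0]
ft_force: [-0.9, -0.6, 0.6]
grip_width: 0.999
grip_force: 0.0
0.02 ([16.0, 198.0], 371.6, -469.2, 49.2, 16.9, 69.9)
0.02 ([325.0, 104.0], 501.4, -138.7, 57.7, 47.9, 52.9)
0.02 ([154.0, 65.0], 367.3, -252.2, 57.7, 47.0, 62.8)
0.008 ([16.0, 198.0], 367.3, -479.9, 50.8, 17.5, 69.9)
0.008 ([325.0, 104.0], 501.4, -138.7, 59.5, 49.4, 52.9)
0.008 ([154.0, 65.0], 362.9, -255.8, 59.6, 48.5, 62.8)
([587.0, 356.0], 46.5, -754.6, 102.3, 25.1, 39.9)
([613.0, 331.0], 121.2, -844.1, 103.1, 25.3, 40.1)
([318.0, 239.0], 415.5, 61.9, 54.6, 44.5, -24.0)
([26.0, 207.0], 531.2, 1014.3, 40.9, 26.4, 89.2)
([381.0, 211.0], 501.6, -143.5, 56.7, 41.6, 52.8)
```

View pics/w6.png

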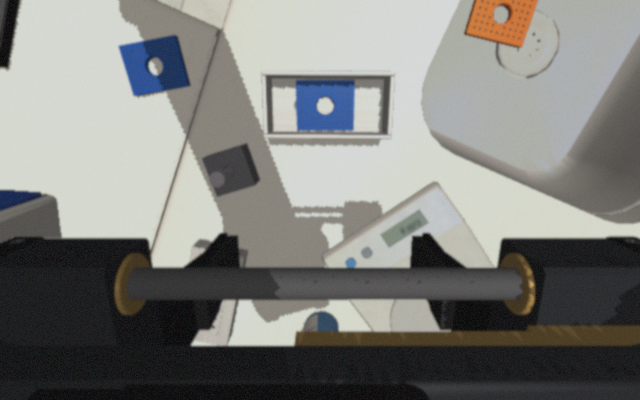

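Plate one lies flat in the tray, seen at (325,104). The next plate is at (154,65). Before reaching there I check the clearance to the autoclave's knob and handle.

Run:
```python
from h import *
im,K,C=shot("top");im2,K2,C2=shot("side")
for z in(0.05,.1,.15,.2,.25,.3,.35):
    P=cast([(470,235),(497,240),(540,285)],K,C,z);print(z,P[:,:2].round(3).tolist(),proj(P,K2,C2).round().tolist())
cv2.imwrite("pics/s2.png",cv2.resize(im2[180:330,0:230],None,fx=3.4,fy=3.4)[:,:,::-1])
solve(361.5,-255.9,120,62.8)
```

```text
0.05 [[0.417, -0.412], [0.401, -0.494], [0.262, -0.614]] [[166.0, 292.0], [136.0, 311.0], [61.0, 315.0]]
0.1 [[0.412, -0.397], [0.396, -0.476], [0.262, -0.592]] [[165.0, 277.0], [135.0, 295.0], [62.0, 298.0]]
0.15 [[0.407, -0.382], [0.392, -0.459], [0.263, -0.57]] [[164.0, 260.0], [135.0, 277.0], [62.0, 281.0]]
0.2 [[0.403, -0.367], [0.388, -0.441], [0.263, -0.548]] [[163.0, 243.0], [134.0, 260.0], [62.0, 263.0]]
0.25 [[0.398, -0.352], [0.383, -0.423], [0.263, -0.527]] [[162.0, 225.0], [133.0, 241.0], [63.0, 244.0]]
0.3 [[0.393, -0.336], [0.379, -0.405], [0.264, -0.505]] [[160.0, 206.0], [132.0, 221.0], [63.0, 224.0]]
0.35 [[0.388, -0.321], [0.375, -0.387], [0.264, -0.483]] [[159.0, 186.0], [132.0, 200.0], [63.0, 203.0]]
shift mm [ 112.9 -177.1  110.3] turn [ -0.   -0.1 -10. ] rows>= 5.7 q7 1.27
shift mm [ 112.9 -177.1  110.3] turn [-1.0e-01  0.0e+00  1.7e+02] rows>= 23.7 q7 1.27
```

View pics/s2.png

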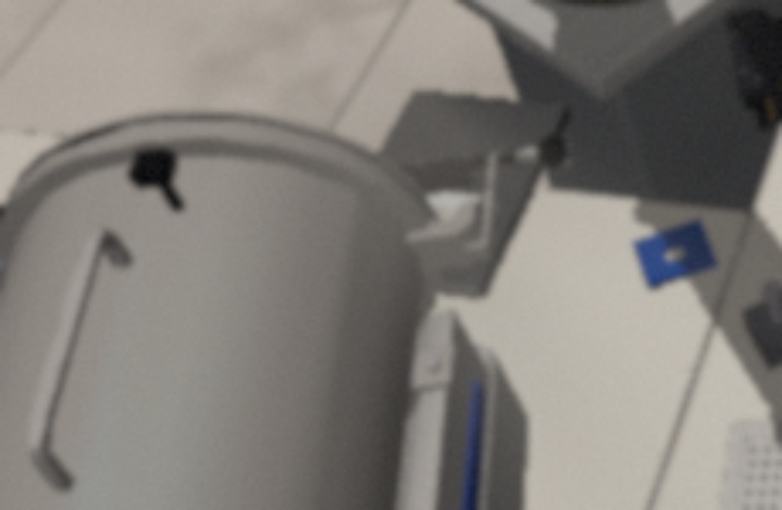

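The knob triangulates to about (0.398,-0.352,0.25), 76 mm to the side of the gripper's 75 mm wide body at this grasp, so a straight descent clears it.

```bash
python3 -m handwheel '[{"x":0.113,"y":-0.177,"z":0,"wx":0,"wy":0,"wz":-10},{"x":0.113,"y":-0.177,"z":0,"wx":0,"wy":0,"wz":-10},{"x":0.113,"y":-0.177,"z":0,"wx":0,"wy":0,"wz":-10},{"x":0.113,"y":-0.177,"z":0,"wx":0,"wy":0,"wz":-10},{"x":0.113,"y":-0.177,"z":0,"wx":0,"wy":0,"wz":-10},{"x":0.113,"y":-0.177,"z":0,"wx":0,"wy":0,"wz":-10},{"x":0.113,"y":-0.177,"z":0.04,"wx":0,"wy":0,"wz":-10},{"x":0.113,"y":-0.177,"z":0.08,"wx":0,"wy":0,"wz":-10},{"x":0.113,"y":-0.177,"z":0.11,"wx":0,"wy":0,"wz":-10},{"x":0.113,"y":-0.177,"z":0.11,"wx":0,"wy":0,"wz":-10}]' 0.087 20
python3 -m handwheel '[{"x":0,"y":0,"z":0.01,"wx":0,"wy":0,"wz":0},{"x":0,"y":0,"z":0.02,"wx":0,"wy":0,"wz":0},{"x":0,"y":0,"z":0.03,"wx":0,"wy":0,"wz":0},{"x":0,"y":0,"z":0.03,"wx":0,"wy":0,"wz":0},{"x":0,"y":0,"z":0.03,"wx":0,"wy":0,"wz":0}]'
python3 - <<'E'
from h import *
solve(361.5,-255.9,4,62.8)
im,K,C=shot("top")
for b in blobs(blue(im),K,C,.008): print(b)
E
```

```text
time: 9.98
position: [0.358, -0.2538, 0.1156]
tool_rot: [-0.738, -3.043, -0.003]
ft_force: [-2.3, 1.2, 1.1]
grip_width: 1.002
grip_force: 0.0
time: 10.4
position: [0.3625, -0.2564, 0.0911]
tool_rot: [0.739, 3.053, -0.0]
ft_force: [0.5, -0.1, 0.9]
grip_width: 1.0
grip_force: 0.0
shift mm [ 1.1 -0.  87.1] turn [-0.  0. -0.] rows>= 2.1 q7 1.64
shift mm [ 1.1 -0.  87.1] turn [  0.   0. 180.] rows>= 25.1 q7 1.64
([587.0, 356.0], 46.5, -754.6, 102.3, 25.1, 39.9)
([614.0, 331.0], 121.3, -844.2, 103.1, 25.6, 40.1)
([318.0, 239.0], 415.4, 61.7, 54.6, 44.4, -24.5)
([26.0, 207.0], 531.2, 1014.3, 40.9, 26.4, 89.2)
([381.0, 211.0], 501.8, -143.0, 55.7, 41.2, 53.0)
```

```bash
python3 -m handwheel '[{"x":0.001,"y":0,"z":0.03,"wx":0,"wy":0,"wz":0},{"x":0.001,"y":0,"z":0.06,"wx":0,"wy":0,"wz":0},{"x":0.001,"y":0,"z":0.075,"wx":0,"wy":0,"wz":0},{"x":0.001,"y":0,"z":0.083,"wx":0,"wy":0,"wz":0},{"x":0.001,"y":0,"z":0.087,"wx":0,"wy":0,"wz":0},{"x":0.001,"y":0,"z":0.087,"wx":0,"wy":0,"wz":0},{"x":0.001,"y":0,"z":0.087,"wx":0,"wy":0,"wz":0},{"x":0.001,"y":0,"z":0.087,"wx":0,"wy":0,"wz":0}]'
python3 -m handwheel '[{"x":0,"y":0,"z":0,"wx":0,"wy":0,"wz":0},{"x":0,"y":0,"z":0,"wx":0,"wy":0,"wz":0},{"x":0,"y":0,"z":0,"wx":0,"wy":0,"wz":0},{"x":0,"y":0,"z":0,"wx":0,"wy":0,"wz":0},{"x":0,"y":0,"z":0,"wx":0,"wy":0,"wz":0},{"x":0,"y":0,"z":0,"wx":0,"wy":0,"wz":0},{"x":0,"y":0,"z":0,"wx":0,"wy":0,"wz":0}]' 0.05 20
python3 -m handwheel '[{"x":0,"y":0,"z":-0.2,"wx":0,"wy":0,"wz":0},{"x":0,"y":0,"z":-0.2,"wx":0,"wy":0,"wz":0},{"x":0,"y":0,"z":-0.2,"wx":0,"wy":0,"wz":0},{"x":0,"y":0,"z":-0.2,"wx":0,"wy":0,"wz":0},{"x":0,"y":0,"z":-0.2,"wx":0,"wy":0,"wz":0},{"x":0,"y":0,"z":-0.2,"wx":0,"wy":0,"wz":0},{"x":0,"y":0,"z":-0.2,"wx":0,"wy":0,"wz":0},{"x":0,"y":0,"z":-0.2,"wx":0,"wy":0,"wz":0},{"x":0,"y":0,"z":-0.2,"wx":0,"wy":0,"wz":0}]'
python3 - <<'E'
from h import *
im,K,C=shot("wrist");held(K,C,im)
over((502.7,-136.4),-127.2,3,3.4,130)
E
```

```text
time: 11.12
position: [0.3625, -0.2564, 0.0051]
tool_rot: [0.739, 3.051, -0.0]
ft_force: [0.1, -0.2, 0.6]
grip_width: 1.003
grip_force: 0.0
time: 11.7
position: [0.3614, -0.2558, 0.004]
tool_rot: [0.739, 3.053, 0.0]
ft_force: [-0.6, -0.4, 1.2]
grip_width: 0.682
grip_force: 20.0
time: 12.45
position: [0.3602, -0.2552, 0.2021]
tool_rot: [-0.739, -3.05, -0.001]
ft_force: [-0.4, -0.3, -1.2]
grip_width: 0.683
grip_force: 20.0
front edge tool x [25.2 25.2 25.2 25.3 25.3]
[ 503.6 -140.8]
shift mm [-75.3 167.4  71.7] turn [-0.  -0.2 10. ] rows>= 4.7 q7 1.57
shift mm [-75.3 167.4  71.7] turn [ 3.0e-01 -1.0e-01 -1.7e+02] rows>= 23.7 q7 1.57
```

```bash
python3 - <<'E'
from h import *
over((502.7,-136.4),-127.2,3,-1.3,68)
d=np.load("w5.npz");g=d["im"][:,315:335].mean((1,2)).round().astype(int);print(g[158:206])
E
python3 -m handwheel '[{"x":-0.08,"y":0.167,"z":0,"wx":0,"wy":0,"wz":10},{"x":-0.08,"y":0.167,"z":0,"wx":0,"wy":0,"wz":10},{"x":-0.08,"y":0.167,"z":0,"wx":0,"wy":0,"wz":10},{"x":-0.08,"y":0.167,"z":0,"wx":0,"wy":0,"wz":10},{"x":-0.08,"y":0.167,"z":0,"wx":0,"wy":0,"wz":10},{"x":-0.08,"y":0.167,"z":0.03,"wx":0,"wy":0,"wz":10},{"x":-0.08,"y":0.167,"z":0.06,"wx":0,"wy":0,"wz":10},{"x":-0.08,"y":0.167,"z":0.07,"wx":0,"wy":0,"wz":10},{"x":-0.08,"y":0.167,"z":0.07,"wx":0,"wy":0,"wz":10},{"x":-0.08,"y":0.167,"z":0.07,"wx":0,"wy":0,"wz":10}]'
python3 -m handwheel '[{"x":0,"y":0,"z":0,"wx":0,"wy":0,"wz":0},{"x":0,"y":0,"z":0,"wx":0,"wy":0,"wz":0},{"x":0,"y":0,"z":0,"wx":0,"wy":0,"wz":0},{"x":0,"y":0,"z":0,"wx":0,"wy":0,"wz":0}]'
python3 - <<'E'
from h import *
over((502.7,-136.4),-127.2,3,-1.3,68)
E
```

```text
[ 499.9 -138. ]
shift mm [-70.9 168.2 133.7] turn [-0.  -0.2 10. ] rows>= 5.4 q7 1.57
shift mm [-70.9 168.2 133.7] turn [ 3.0e-01 -1.0e-01 -1.7e+02] rows>= 23.7 q7 1.57
[230 229 227 214 178 140 127 126 120 116 115 116 117 119 119 118 117 120
 131 161 199 220 225 222 215 197 177 179 200 213 218 219 218 213 198 171
 132  93  67  64  78  95 105 108 109 109 109 109]
time: 13.33
position: [0.5082, -0.1442, 0.1334]
tool_rot: [-1.003, -2.975, 0.001]
ft_force: [0.2, 0.4, 0.3]
grip_width: 0.681
grip_force: 20.0
time: 13.67
position: [0.5095, -0.1441, 0.1351]
tool_rot: [1.002, 2.975, 0.001]
ft_force: [-0.2, 0.1, -0.8]
grip_width: 0.679
grip_force: 20.0
[ 499.9 -138. ]
shift mm [11.5 -1.1 67. ] turn [ 0.1  0.1 -0. ] rows>= 1.6 q7 1.2
shift mm [11.5 -1.1 67. ] turn [ 2.0e-01 -1.0e-01  1.8e+02] rows>= 25.1 q7 1.2
```

```bash
python3 -m handwheel '[{"x":0.0115,"y":-0.001,"z":0.02,"wx":0,"wy":0,"wz":0},{"x":0.0115,"y":-0.001,"z":0.04,"wx":0,"wy":0,"wz":0},{"x":0.0115,"y":-0.001,"z":0.055,"wx":0,"wy":0,"wz":0},{"x":0.0115,"y":-0.001,"z":0.064,"wx":0,"wy":0,"wz":0},{"x":0.0115,"y":-0.001,"z":0.067,"wx":0,"wy":0,"wz":0},{"x":0.0115,"y":-0.001,"z":0.067,"wx":0,"wy":0,"wz":0},{"x":0.0115,"y":-0.001,"z":0.067,"wx":0,"wy":0,"wz":0},{"x":0.0115,"y":-0.001,"z":0.067,"wx":0,"wy":0,"wz":0}]'
python3 -m handwheel '[{"x":0,"y":0,"z":0,"wx":0,"wy":0,"wz":0},{"x":0,"y":0,"z":0,"wx":0,"wy":0,"wz":0},{"x":0,"y":0,"z":0,"wx":0,"wy":0,"wz":0}]'
cat >> h.py <<'E'
def gap(zp=4,rows=(172,210)):
    """zp: plate top above TCP, mm"""
    s=ctrl.get_state();im,K,C=shot("wrist");a,b=rows
    g=im[:,315:335].mean((1,2));print("pos",np.array(s["position"]).round(4));print(list(zip(range(a,b),g[a:b].round().astype(int).tolist())))
    bl=(im[:,315:335,2].astype(float)-im[:,315:335,0]).mean(1).round().astype(int);print(bl[a:b].tolist())
    for r in range(178,206,2): print(r,"rim x",toolxy(cast([(324,r)],K,C,.052),C)[0,0].round(1),"plate x",toolxy(cast([(324,r)],K,C,s["position"][2]+zp/1000),C)[0,0].round(1),end="; ")
E
python3 - <<'E'
from h import *
gap()
over((502.7,-136.4),-127.2,3,-1.3,68)
E
```

```text
time: 14.33
position: [0.5001, -0.138, 0.068]
tool_rot: [1.002, 2.975, 0.001]
ft_force: [-0.9, 0.5, -0.3]
grip_width: 0.684
grip_force: 20.0
time: 14.58
position: [0.4995, -0.1378, 0.0674]
tool_rot: [1.003, 2.976, 0.001]
ft_force: [0.2, 0.9, -0.8]
grip_width: 0.683
grip_force: 20.0
pos [ 0.4995 -0.1378  0.0674]
[(172, 119), (173, 123), (174, 125), (175, 120), (176, 116), (177, 116), (178, 115), (179, 117), (180, 119), (181, 119), (182, 119), (183, 119), (184, 118), (185, 119), (186, 124), (187, 148), (188, 186), (189, 215), (190, 224), (191, 222), (192, 216), (193, 198), (194, 165), (195, 128), (196, 107), (197, 102), (198, 96), (199, 85), (200, 75), (201, 68), (202, 63), (203, 60), (204, 61), (205, 68), (206, 87), (207, 102), (208, 107), (209, 108)]
[-7, -8, -8, -8, -8, -8, -8, -8, -8, -8, -8, -7, -7, -8, -8, -10, -13, -10, -9, -10, -10, -11, 5, 38, 74, 93, 99, 95, 84, 74, 69, 67, 67, 77, 100, 119, 126, 127]
178 rim x 33.9 plate x 37.8; 180 rim x 32.8 plate x 36.9; 182 rim x 31.7 plate x 35.9; 184 rim x 30.7 plate x 35.0; 186 rim x 29.6 plate x 34.0; 188 rim x 28.5 plate x 33.1; 190 rim x 27.4 plate x 32.1; 192 rim x 26.3 plate x 31.1; 194 rim x 25.3 plate x 30.2; 196 rim x 24.2 plate x 29.2; 198 rim x 23.1 plate x 28.2; 200 rim x 22.0 plate x 27.3; 202 rim x 20.9 plate x 26.3; 204 rim x 19.8 plate x 25.3; [ 499.9 -138. ]
shift mm [-0.5  0.1 -0.8] turn [ 0.  0. -0.] rows>= 0.0 q7 1.22
shift mm [-0.5  0.1 -0.8] turn [ 1.0e-01 -0.0e+00  1.8e+02] rows>= 25.1 q7 1.22
```

```bash
python3 -m handwheel '[{"x":-0.0006,"y":0,"z":0,"wx":0,"wy":0,"wz":0},{"x":-0.0006,"y":0,"z":0.01,"wx":0,"wy":0,"wz":0},{"x":-0.0006,"y":0,"z":0.015,"wx":0,"wy":0,"wz":0},{"x":-0.0006,"y":0,"z":0.02,"wx":0,"wy":0,"wz":0},{"x":-0.0006,"y":0,"z":0.025,"wx":0,"wy":0,"wz":0},{"x":-0.0006,"y":0,"z":0.025,"wx":0,"wy":0,"wz":0}]'
python3 -m handwheel '[{"x":0,"y":0,"z":0.008,"wx":0,"wy":0,"wz":0},{"x":0,"y":0,"z":0.014,"wx":0,"wy":0,"wz":0},{"x":0,"y":0,"z":0.016,"wx":0,"wy":0,"wz":0},{"x":0,"y":0,"z":0.017,"wx":0,"wy":0,"wz":0},{"x":0,"y":0,"z":0.017,"wx":0,"wy":0,"wz":0},{"x":0,"y":0,"z":0.017,"wx":0,"wy":0,"wz":0}]'
```

```text
time: 15.13
position: [0.4986, -0.138, 0.0404]
tool_rot: [-1.002, -2.975, 0.001]
ft_force: [-0.4, 0.9, -0.3]
grip_width: 0.682
grip_force: 20.0
time: 15.63
position: [0.4998, -0.1382, 0.025]
tool_rot: [1.003, 2.977, 0.0]
ft_force: [0.4, -1.0, -0.4]
grip_width: 0.682
grip_force: 20.0
```

```bash
python3 -m handwheel '[{"x":0,"y":0,"z":0.001,"wx":0,"wy":0,"wz":0},{"x":0,"y":0,"z":0.001,"wx":0,"wy":0,"wz":0},{"x":0,"y":0,"z":0.001,"wx":0,"wy":0,"wz":0},{"x":0,"y":0,"z":-0.01,"wx":0,"wy":0,"wz":0},{"x":0,"y":0,"z":-0.03,"wx":0,"wy":0,"wz":0},{"x":0,"y":0,"z":-0.06,"wx":0,"wy":0,"wz":0},{"x":0,"y":0,"z":-0.1,"wx":0,"wy":0,"wz":0},{"x":0,"y":0,"z":-0.14,"wx":0,"wy":0,"wz":0},{"x":0,"y":0,"z":-0.14,"wx":0,"wy":0,"wz":0}]' 0.069 20
python3 - <<'E'
from h import *
print(np.round(ctrl.get_state()["joint_positions"],2))
solve(418,64,100,-24.3)
im,K,C=shot("top")
for b in blobs(blue(im),K,C,.008): print(b)
E
```

```text
time: 16.38
position: [0.5046, -0.1396, 0.1741]
tool_rot: [0.999, 2.963, 0.005]
ft_force: [1.9, -0.9, 0.4]
grip_width: 0.789
grip_force: 0.0
[-0.21  0.07  0.45  1.86 -0.03  1.21  1.17]
shift mm [193.1 109.   72.5] turn [ 0.9  0.3 77. ] rows>= 10.8 q7 1.17
shift mm [193.1 109.   72.5] turn [  -0.3    0.9 -103. ] rows>= 14.4 q7 1.17
([587.0, 356.0], 46.5, -754.7, 102.3, 25.3, 39.9)
([613.0, 331.0], 121.3, -844.2, 103.1, 25.5, 40.1)
([318.0, 239.0], 415.1, 62.1, 55.4, 44.5, -24.0)
([377.0, 211.0], 504.6, -134.5, 39.9, 36.4, 54.8)
([26.0, 207.0], 531.2, 1014.3, 40.9, 26.4, 89.2)
```

```bash
python3 -m handwheel '[{"x":0.193,"y":0.109,"z":0,"wx":0,"wy":0,"wz":77},{"x":0.193,"y":0.109,"z":0,"wx":0,"wy":0,"wz":77},{"x":0.193,"y":0.109,"z":0,"wx":0,"wy":0,"wz":77},{"x":0.193,"y":0.109,"z":0,"wx":0,"wy":0,"wz":77},{"x":0.193,"y":0.109,"z":0,"wx":0,"wy":0,"wz":77},{"x":0.193,"y":0.109,"z":0,"wx":0,"wy":0,"wz":77},{"x":0.193,"y":0.109,"z":0,"wx":0,"wy":0,"wz":77},{"x":0.193,"y":0.109,"z":0,"wx":0,"wy":0,"wz":77},{"x":0.193,"y":0.109,"z":0,"wx":0,"wy":0,"wz":77},{"x":0.193,"y":0.109,"z":0,"wx":0,"wy":0,"wz":77}]' 0.087 20
python3 - <<'E'
from h import *
solve(418,64,80,-24.3)
E
```

```text
time: 17.27
position: [0.4112, 0.0656, 0.1646]
tool_rot: [-2.443, -1.974, 0.001]
ft_force: [-0.4, -1.1, -0.3]
grip_width: 0.999
grip_force: 0.0
shift mm [-0.2  7.  84.6] turn [-0.   0.  12.2] rows>= 2.0 q7 -0.46
shift mm [-0.2  7.  84.6] turn [  -0.    -0.  -167.8] rows>= 23.4 q7 -0.46
```

```bash
python3 -m handwheel '[{"x":0,"y":0,"z":0.03,"wx":0,"wy":0,"wz":5.4},{"x":0,"y":0,"z":0.05,"wx":0,"wy":0,"wz":5.4},{"x":0,"y":0,"z":0.07,"wx":0,"wy":0,"wz":5.4},{"x":0,"y":0,"z":0.07,"wx":0,"wy":0,"wz":5.4},{"x":0,"y":0,"z":0.07,"wx":0,"wy":0,"wz":5.4},{"x":0,"y":0,"z":0.07,"wx":0,"wy":0,"wz":5.4},{"x":0,"y":0,"z":0.07,"wx":0,"wy":0,"wz":5.4}]'
python3 - <<'E'
from h import *
solve(418,64,4,-24.3)
E
```

```text
time: 17.85
position: [0.4129, 0.0657, 0.0963]
tool_rot: [2.529, 1.863, 0.004]
ft_force: [0.2, 0.2, 0.5]
grip_width: 0.999
grip_force: 0.0
shift mm [-0.3  5.2 92.3] turn [ 0.1 -0.1  7.1] rows>= 2.2 q7 -0.53
shift mm [-0.3  5.2 92.3] turn [   0.2    0.2 -172.9] rows>= 24.2 q7 -0.53
```

```bash
python3 -m handwheel '[{"x":0,"y":0.005,"z":0.03,"wx":0,"wy":0,"wz":7},{"x":0,"y":0.005,"z":0.06,"wx":0,"wy":0,"wz":7},{"x":0,"y":0.005,"z":0.075,"wx":0,"wy":0,"wz":7},{"x":0,"y":0.005,"z":0.082,"wx":0,"wy":0,"wz":7},{"x":0,"y":0.005,"z":0.082,"wx":0,"wy":0,"wz":7},{"x":0,"y":0.005,"z":0.082,"wx":0,"wy":0,"wz":7},{"x":0,"y":0.005,"z":0.082,"wx":0,"wy":0,"wz":7}]'
python3 - <<'E'
from h import *
solve(418,64,4,-24.3)
E
```

```text
time: 18.43
position: [0.4182, 0.0644, 0.0144]
tool_rot: [2.638, 1.705, 0.005]
ft_force: [0.2, -0.1, -0.6]
grip_width: 0.997
grip_force: 0.0
shift mm [-0.5 -0.  10.4] turn [ 0.1 -0.1  0.1] rows>= 0.2 q7 -0.63
shift mm [-0.5 -0.  10.4] turn [   0.2    0.2 -179.9] rows>= 25.1 q7 -0.63
```

```bash
python3 -m handwheel '[{"x":0,"y":0,"z":0.006,"wx":0,"wy":0,"wz":0},{"x":0,"y":0,"z":0.01,"wx":0,"wy":0,"wz":0},{"x":0,"y":0,"z":0.01,"wx":0,"wy":0,"wz":0},{"x":0,"y":0,"z":0.01,"wx":0,"wy":0,"wz":0}]'
python3 -m handwheel '[{"x":0,"y":0,"z":0,"wx":0,"wy":0,"wz":0},{"x":0,"y":0,"z":0,"wx":0,"wy":0,"wz":0},{"x":0,"y":0,"z":0,"wx":0,"wy":0,"wz":0},{"x":0,"y":0,"z":0,"wx":0,"wy":0,"wz":0},{"x":0,"y":0,"z":0,"wx":0,"wy":0,"wz":0},{"x":0,"y":0,"z":0,"wx":0,"wy":0,"wz":0},{"x":0,"y":0,"z":0,"wx":0,"wy":0,"wz":0}]' 0.05 20
python3 -m handwheel '[{"x":0,"y":0,"z":-0.15,"wx":0,"wy":0,"wz":0},{"x":0,"y":0,"z":-0.15,"wx":0,"wy":0,"wz":0},{"x":0,"y":0,"z":-0.15,"wx":0,"wy":0,"wz":0},{"x":0,"y":0,"z":-0.15,"wx":0,"wy":0,"wz":0},{"x":0,"y":0,"z":-0.15,"wx":0,"wy":0,"wz":0},{"x":0,"y":0,"z":-0.15,"wx":0,"wy":0,"wz":0},{"x":0,"y":0,"z":-0.15,"wx":0,"wy":0,"wz":0}]'
python3 - <<'E'
from h import *
im,K,C=shot("wrist");held(K,C,im,-.004)
over((502.7,-136.4),-127.2,3,0,150)
E
```

```text
time: 18.77
position: [0.4165, 0.064, 0.0028]
tool_rot: [-2.638, -1.706, -0.0]
ft_force: [0.8, 0.2, -0.4]
grip_width: 1.005
grip_force: 0.0
time: 19.35
position: [0.4167, 0.064, 0.0029]
tool_rot: [-2.638, -1.706, -0.001]
ft_force: [0.3, 0.3, 1.0]
grip_width: 0.685
grip_force: 20.0
time: 19.93
position: [0.4159, 0.0638, 0.1519]
tool_rot: [-2.637, -1.706, 0.002]
ft_force: [-0.0, -0.6, -0.3]
grip_width: 0.685
grip_force: 20.0
front edge tool x [26.6 26.6 26.6 26.7 26.7]
[ 500.9 -138.8]
shift mm [-149.6  161.     1.2] turn [ -0.2  -0.  -77. ] rows>= 10.8 q7 -0.66
shift mm [-149.6  161.     1.2] turn [ -0.    0.2 103. ] rows>= 14.4 q7 -0.66
```

```bash
python3 -m handwheel '[{"x":-0.15,"y":0.161,"z":0,"wx":0,"wy":0,"wz":-77},{"x":-0.15,"y":0.161,"z":0,"wx":0,"wy":0,"wz":-77},{"x":-0.15,"y":0.161,"z":0,"wx":0,"wy":0,"wz":-77},{"x":-0.15,"y":0.161,"z":0,"wx":0,"wy":0,"wz":-77},{"x":-0.15,"y":0.161,"z":0,"wx":0,"wy":0,"wz":-77},{"x":-0.15,"y":0.161,"z":0,"wx":0,"wy":0,"wz":-77},{"x":-0.15,"y":0.161,"z":0,"wx":0,"wy":0,"wz":-77},{"x":-0.15,"y":0.161,"z":0,"wx":0,"wy":0,"wz":-77},{"x":-0.15,"y":0.161,"z":0,"wx":0,"wy":0,"wz":-77},{"x":-0.15,"y":0.161,"z":0,"wx":0,"wy":0,"wz":-77}]'
python3 -m handwheel '[{"x":0,"y":0,"z":0,"wx":0,"wy":0,"wz":-5.4},{"x":0,"y":0,"z":0,"wx":0,"wy":0,"wz":-5.4},{"x":0,"y":0,"z":0,"wx":0,"wy":0,"wz":-5.4},{"x":0,"y":0,"z":0,"wx":0,"wy":0,"wz":-5.4},{"x":0,"y":0,"z":0,"wx":0,"wy":0,"wz":-5.4},{"x":0,"y":0,"z":0,"wx":0,"wy":0,"wz":-5.4}]'
python3 - <<'E'
from h import *
over((502.7,-136.4),-127.2,3,0.1,68)
E
```

```text
time: 20.82
position: [0.5006, -0.1392, 0.1504]
tool_rot: [-1.304, -2.853, 0.002]
ft_force: [1.1, 0.2, 0.2]
grip_width: 0.682
grip_force: 20.0
time: 21.32
position: [0.5018, -0.1388, 0.1525]
tool_rot: [-1.179, -2.911, -0.001]
ft_force: [0.4, 0.1, -0.7]
grip_width: 0.689
grip_force: 20.0
[ 501.  -138.9]
shift mm [ 0.5 -0.6 84.5] turn [ 0.  -0.  -6.9] rows>= 2.0 q7 1.06
shift mm [ 0.5 -0.6 84.5] turn [-1.000e-01 -0.000e+00  1.731e+02] rows>= 24.2 q7 1.06
```

```bash
python3 -m handwheel '[{"x":0.0005,"y":-0.0006,"z":0,"wx":0,"wy":0,"wz":-6.9},{"x":0.0005,"y":-0.0006,"z":0.03,"wx":0,"wy":0,"wz":-6.9},{"x":0.0005,"y":-0.0006,"z":0.06,"wx":0,"wy":0,"wz":-6.9},{"x":0.0005,"y":-0.0006,"z":0.078,"wx":0,"wy":0,"wz":-6.9},{"x":0.0005,"y":-0.0006,"z":0.084,"wx":0,"wy":0,"wz":-6.9},{"x":0.0005,"y":-0.0006,"z":0.084,"wx":0,"wy":0,"wz":-6.9},{"x":0.0005,"y":-0.0006,"z":0.084,"wx":0,"wy":0,"wz":-6.9},{"x":0.0005,"y":-0.0006,"z":0.084,"wx":0,"wy":0,"wz":-6.9},{"x":0.0005,"y":-0.0006,"z":0.084,"wx":0,"wy":0,"wz":-6.9}]'
python3 - <<'E'
from h import *
gap(5)
over((502.7,-136.4),-127.2,3,0.1,68)
E
```

```text
time: 22.07
position: [0.5024, -0.1392, 0.0704]
tool_rot: [1.0, 2.976, 0.002]
ft_force: [0.2, -0.5, -1.0]
grip_width: 0.685
grip_force: 20.0
pos [ 0.5024 -0.1392  0.0704]
[(172, 116), (173, 118), (174, 119), (175, 119), (176, 118), (177, 118), (178, 120), (179, 137), (180, 175), (181, 211), (182, 223), (183, 224), (184, 220), (185, 210), (186, 188), (187, 156), (188, 127), (189, 111), (190, 107), (191, 105), (192, 106), (193, 107), (194, 108), (195, 109), (196, 109), (197, 110), (198, 107), (199, 101), (200, 92), (201, 78), (202, 70), (203, 65), (204, 62), (205, 60), (206, 60), (207, 69), (208, 87), (209, 102)]
[-8, -8, -8, -8, -8, -7, -7, -9, -12, -12, -9, -9, -10, -12, -4, 29, 81, 113, 108, 95, 93, 104, 118, 125, 127, 126, 123, 114, 98, 81, 71, 68, 67, 66, 66, 77, 100, 119]
178 rim x 33.2 plate x 38.0; 180 rim x 32.1 plate x 37.1; 182 rim x 31.0 plate x 36.1; 184 rim x 29.9 plate x 35.2; 186 rim x 28.9 plate x 34.2; 188 rim x 27.8 plate x 33.3; 190 rim x 26.7 plate x 32.3; 192 rim x 25.6 plate x 31.4; 194 rim x 24.4 plate x 30.4; 196 rim x 23.3 plate x 29.4; 198 rim x 22.2 plate x 28.5; 200 rim x 21.1 plate x 27.5; 202 rim x 20.0 plate x 26.5; 204 rim x 18.9 plate x 25.5; [ 501.  -138.9]
shift mm [ 1.2 -0.6  2.2] turn [0.1 0.1 0.1] rows>= 0.1 q7 1.21
shift mm [ 1.2 -0.6  2.2] turn [  -0.2    0.2 -179.9] rows>= 25.1 q7 1.21
```

Run:
```python
from h import *
s=ctrl.get_state();im,K,C=shot("wrist");np.savez("w7.npz",im=im,K=K,C=C);print(np.array(s["position"]).round(4))
held(K,C,im,-.005)
cv2.imwrite("pics/c4.png",cv2.resize(im[130:280,220:420],None,fx=4,fy=4,interpolation=2)[:600,:,::-1])
```

```text
[ 0.5023 -0.1391  0.0702]
front edge tool x [32.9 32.9 32.9 32.9 32.9]
```

View pics/c4.png

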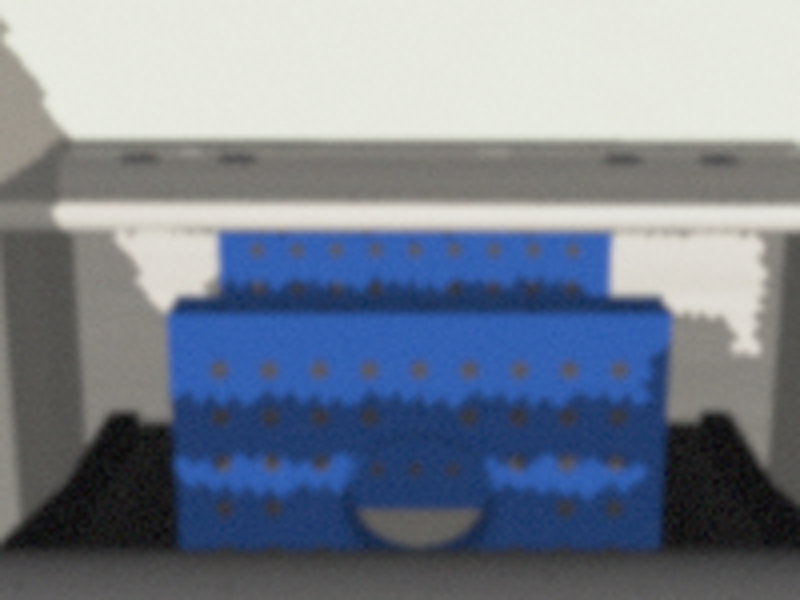

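The crop shows plate two flat in the tray behind the rim, which is at rows 200-230. The held plate's top front edge is at row 312, so it needs about 3 mm in +x.

```bash
python3 -m handwheel '[{"x":0.0029,"y":-0.0005,"z":0.003,"wx":0,"wy":0,"wz":0},{"x":0.0029,"y":-0.0005,"z":0.003,"wx":0,"wy":0,"wz":0},{"x":0.0029,"y":-0.0005,"z":0.003,"wx":0,"wy":0,"wz":0},{"x":0.0029,"y":-0.0005,"z":0.003,"wx":0,"wy":0,"wz":0},{"x":0.0029,"y":-0.0005,"z":0.003,"wx":0,"wy":0,"wz":0}]'
python3 - <<'E'
from h import *
gap(5)
E
```

```text
time: 22.58
position: [0.4986, -0.1376, 0.0658]
tool_rot: [-1.0, -2.978, -0.001]
ft_force: [0.1, 0.5, -0.9]
grip_width: 0.685
grip_force: 20.0
pos [ 0.4986 -0.1376  0.0658]
[(172, 156), (173, 127), (174, 123), (175, 123), (176, 119), (177, 116), (178, 115), (179, 115), (180, 115), (181, 117), (182, 118), (183, 119), (184, 119), (185, 119), (186, 118), (187, 120), (188, 129), (189, 157), (190, 194), (191, 218), (192, 224), (193, 222), (194, 215), (195, 195), (196, 163), (197, 130), (198, 111), (199, 103), (200, 95), (201, 85), (202, 75), (203, 67), (204, 63), (205, 61), (206, 61), (207, 69), (208, 87), (209, 102)]
[-9, -8, -7, -8, -8, -8, -7, -7, -7, -7, -7, -8, -8, -8, -8, -8, -9, -11, -13, -10, -10, -10, -11, -8, 18, 64, 100, 100, 86, 77, 74, 72, 69, 67, 67, 78, 101, 119]
178 rim x 34.3 plate x 38.2; 180 rim x 33.3 plate x 37.2; 182 rim x 32.2 plate x 36.3; 184 rim x 31.2 plate x 35.4; 186 rim x 30.1 plate x 34.4; 188 rim x 29.0 plate x 33.4; 190 rim x 28.0 plate x 32.5; 192 rim x 26.9 plate x 31.5; 194 rim x 25.8 plate x 30.6; 196 rim x 24.7 plate x 29.6; 198 rim x 23.6 plate x 28.6; 200 rim x 22.5 plate x 27.7; 202 rim x 21.5 plate x 26.7; 204 rim x 20.4 plate x 25.7;
```

```bash
python3 -m handwheel '[{"x":-0.0009,"y":0,"z":0,"wx":0,"wy":0,"wz":0},{"x":-0.0009,"y":0,"z":0.005,"wx":0,"wy":0,"wz":0},{"x":-0.0009,"y":0,"z":0.01,"wx":0,"wy":0,"wz":0},{"x":-0.0009,"y":0,"z":0.015,"wx":0,"wy":0,"wz":0},{"x":-0.0009,"y":0,"z":0.019,"wx":0,"wy":0,"wz":0},{"x":-0.0009,"y":0,"z":0.019,"wx":0,"wy":0,"wz":0}]'
python3 -m handwheel '[{"x":0,"y":0,"z":0.006,"wx":0,"wy":0,"wz":0},{"x":0,"y":0,"z":0.01,"wx":0,"wy":0,"wz":0},{"x":0,"y":0,"z":0.013,"wx":0,"wy":0,"wz":0},{"x":0,"y":0,"z":0.0135,"wx":0,"wy":0,"wz":0},{"x":0,"y":0,"z":0.0135,"wx":0,"wy":0,"wz":0},{"x":0,"y":0,"z":0.0135,"wx":0,"wy":0,"wz":0}]'
```

```text
time: 23.13
position: [0.4983, -0.1379, 0.0455]
tool_rot: [-0.999, -2.976, -0.0]
ft_force: [0.1, -0.6, -0.4]
grip_width: 0.685
grip_force: 20.0
time: 23.63
position: [0.4994, -0.1381, 0.0334]
tool_rot: [-1.0, -2.978, -0.001]
ft_force: [-0.4, 0.1, -0.3]
grip_width: 0.685
grip_force: 20.0
```

```bash
python3 -m handwheel '[{"x":0,"y":0,"z":0.001,"wx":0,"wy":0,"wz":0},{"x":0,"y":0,"z":0.001,"wx":0,"wy":0,"wz":0},{"x":0,"y":0,"z":0.001,"wx":0,"wy":0,"wz":0},{"x":0,"y":0,"z":-0.01,"wx":0,"wy":0,"wz":0},{"x":0,"y":0,"z":-0.03,"wx":0,"wy":0,"wz":0},{"x":0,"y":0,"z":-0.06,"wx":0,"wy":0,"wz":0},{"x":0,"y":0,"z":-0.1,"wx":0,"wy":0,"wz":0},{"x":0,"y":0,"z":-0.14,"wx":0,"wy":0,"wz":0},{"x":0,"y":0,"z":-0.17,"wx":0,"wy":0,"wz":0},{"x":0,"y":0,"z":-0.17,"wx":0,"wy":0,"wz":0}]' 0.069 20
python3 - <<'E'
from h import *
solve(638,-436,220,40.3)
E
```

```text
time: 24.47
position: [0.5032, -0.1394, 0.2116]
tool_rot: [0.997, 2.966, 0.006]
ft_force: [-0.0, 0.1, 0.7]
grip_width: 0.796
grip_force: 0.0
shift mm [-286.7 -155.    -6.4] turn [ 0.5  0.6 12.5] rows>= 7.8 q7 1.16
shift mm [-286.7 -155.    -6.4] turn [  -0.8    0.7 -167.5] rows>= 23.4 q7 1.16
```

```bash
python3 -m handwheel '[{"x":-0.287,"y":-0.155,"z":-0.008,"wx":0,"wy":0,"wz":12.5},{"x":-0.287,"y":-0.155,"z":-0.008,"wx":0,"wy":0,"wz":12.5},{"x":-0.287,"y":-0.155,"z":-0.008,"wx":0,"wy":0,"wz":12.5},{"x":-0.287,"y":-0.155,"z":-0.008,"wx":0,"wy":0,"wz":12.5},{"x":-0.287,"y":-0.155,"z":-0.008,"wx":0,"wy":0,"wz":12.5},{"x":-0.287,"y":-0.155,"z":-0.008,"wx":0,"wy":0,"wz":12.5},{"x":-0.287,"y":-0.155,"z":-0.008,"wx":0,"wy":0,"wz":12.5},{"x":-0.287,"y":-0.155,"z":-0.008,"wx":0,"wy":0,"wz":12.5},{"x":-0.287,"y":-0.155,"z":-0.008,"wx":0,"wy":0,"wz":12.5},{"x":-0.287,"y":-0.155,"z":-0.008,"wx":0,"wy":0,"wz":12.5}]' 0.087
python3 -m handwheel '[{"x":0,"y":0,"z":0,"wx":0,"wy":0,"wz":0},{"x":0,"y":0,"z":0,"wx":0,"wy":0,"wz":0},{"x":0,"y":0,"z":0,"wx":0,"wy":0,"wz":0},{"x":0,"y":0,"z":0,"wx":0,"wy":0,"wz":0}]'
python3 - <<'E'
from h import *
s=ctrl.get_state();print(np.array(s["position"]).round(4),np.array(s["tool_rot"]).round(4).tolist())
im,K,C=shot("wrist","w8");np.savez("w8.npz",im=im,K=K,C=C)
im,K,C=shot("top")
for z in(.02,.036):
  for b in blobs(blue(im),K,C,z)[-4:]: print(b)
E
```

```text
time: 25.3
position: [0.6332, -0.4373, 0.209]
tool_rot: [-1.322, -2.846, 0.002]
ft_force: [-0.1, 0.7, 0.2]
grip_width: 1.003
grip_force: 0.0
time: 25.63
position: [0.635, -0.4335, 0.2124]
tool_rot: [1.316, 2.852, 0.003]
ft_force: [0.4, 0.6, 0.2]
grip_width: 1.003
grip_force: 0.0
[ 0.635  -0.4335  0.2124] [1.3156, 2.8516, 0.0026]
([587.0, 356.0], 48.2, -748.4, 101.6, 24.9, 39.9)
([613.0, 331.0], 122.4, -837.2, 102.3, 25.2, 40.1)
([25.0, 207.0], 529.2, 1006.8, 40.6, 26.2, 89.2)
([381.0, 211.0], 501.0, -142.6, 55.3, 44.9, 51.8)
([587.0, 356.0], 50.5, -740.2, 100.5, 24.7, 39.9)
([613.0, 331.0], 124.0, -828.1, 101.3, 24.9, 40.1)
([25.0, 207.0], 526.5, 996.9, 40.2, 25.9, 89.2)
([381.0, 211.0], 498.6, -140.7, 54.7, 44.5, 51.8)
```

View pics/w8.png

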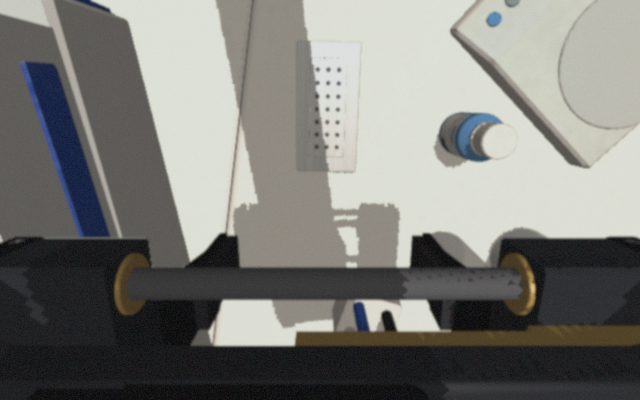

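The lid's top corners are about (297,40), (361,42), (356,172) and (295,170), with the bottle at (485,138) and the autoclave's grey edge through (152,106). I compute the lid pose and the clearance of the gripper's 190 mm body to the autoclave and bottle.

Run:
```python
from h import *
d=np.load("w8.npz");im,K,C=d["im"],d["K"],d["C"]
W=cast([(297,40),(361,42),(356,172),(295,170)],K,C,.029)*1000
print([round(np.linalg.norm(W[i]-W[(i+1)%4]),1) for i in range(4)],W.mean(0).round(1))
e=W[3]+W[2]-W[0]-W[1];print("yaw",np.degrees(np.arctan2(e[1],e[0])).round(1), "short",np.degrees(np.arctan2(*(W[1]-W[0])[[1,0]])).round(1))
g=cv2.cvtColor(im,cv2.COLOR_RGB2GRAY);roi=g[45:168,303:353];bh=cv2.morphologyEx(roi,cv2.MORPH_BLACKHAT,np.ones((7,7)))
n,l,st,ce=cv2.connectedComponentsWithStats((bh>45).astype(np.uint8));p=[(c+[303,45]).round(1).tolist() for c,s in zip(ce[1:],st[1:]) if 4<=s[4]<40];print(len(p));
P=cast(p,K,C,.029)[:,:2]*1000;print("rect",cv2.minAreaRect(P.astype(np.float32)))
im2,K2,C2=shot("side");imt,Kt,Ct=shot("top")
for z in(0,.05,.1,.2,.3):
    Q=cast([(152,106),(180,210)],K,C,z);print(z,Q[:,:2].round(3).tolist(),"side",proj(Q,K2,C2).round().tolist(),"top",proj(Q,Kt,Ct).round().tolist(),"tool",toolxy(Q,C)[:,:2].round().tolist())
```

```text
[np.float64(58.8), np.float64(121.2), np.float64(61.7), np.float64(120.9)] [ 594.3 -379.5   29. ]
yaw -50.9 short 38.9
21
rect ((594.040771484375, -379.67578125), (20.606245040893555, 72.2439193725586), 38.96884536743164)
0 [[0.454, -0.496], [0.54, -0.571]] side [[154.0, 333.0], [152.0, 376.0]] top [[491.0, 225.0], [512.0, 198.0]] tool [[70.0, -178.0], [-43.0, -161.0]]
0.05 [[0.472, -0.48], [0.547, -0.545]] side [[159.0, 323.0], [158.0, 361.0]] top [[491.0, 217.0], [510.0, 193.0]] tool [[70.0, -154.0], [-28.0, -139.0]]
0.1 [[0.49, -0.465], [0.553, -0.52]] side [[164.0, 312.0], [163.0, 344.0]] top [[491.0, 209.0], [507.0, 188.0]] tool [[71.0, -130.0], [-12.0, -117.0]]
0.2 [[0.527, -0.434], [0.567, -0.469]] side [[176.0, 288.0], [176.0, 309.0]] top [[491.0, 191.0], [502.0, 177.0]] tool [[71.0, -82.0], [18.0, -74.0]]
0.3 [[0.563, -0.402], [0.58, -0.417]] side [[189.0, 261.0], [189.0, 270.0]] top [[491.0, 171.0], [496.0, 164.0]] tool [[71.0, -34.0], [48.0, -31.0]]
```

Run:
```python
from h import *
solve(594.1-.9,-379.6+1.1,60,38.9)
```

```text
shift mm [ 69.5   4.5 151.7] turn [ 0.1 -0.   1.5] rows>= 4.0 q7 1.43
shift mm [ 69.5   4.5 151.7] turn [ 0.000e+00  1.000e-01 -1.785e+02] rows>= 24.9 q7 1.43
```

```bash
python3 -m handwheel '[{"x":0.0695,"y":0.0045,"z":0.03,"wx":0,"wy":0,"wz":1.5},{"x":0.0695,"y":0.0045,"z":0.07,"wx":0,"wy":0,"wz":1.5},{"x":0.0695,"y":0.0045,"z":0.1,"wx":0,"wy":0,"wz":1.5},{"x":0.0695,"y":0.0045,"z":0.13,"wx":0,"wy":0,"wz":1.5},{"x":0.0695,"y":0.0045,"z":0.15,"wx":0,"wy":0,"wz":1.5},{"x":0.0695,"y":0.0045,"z":0.15,"wx":0,"wy":0,"wz":1.5},{"x":0.0695,"y":0.0045,"z":0.15,"wx":0,"wy":0,"wz":1.5},{"x":0.0695,"y":0.0045,"z":0.15,"wx":0,"wy":0,"wz":1.5}]'
python3 - <<'E'
from h import *
solve(594.1-.9,-379.6+1.1,9,38.9)
E
```

```text
time: 26.5
position: [0.5941, -0.3802, 0.0634]
tool_rot: [1.355, 2.831, 0.0]
ft_force: [0.3, 0.4, 0.5]
grip_width: 1.001
grip_force: 0.0
shift mm [ 2.   0.3 54.4] turn [ 0.1  0.2 -0. ] rows>= 1.3 q7 1.4
shift mm [ 2.   0.3 54.4] turn [ 2.0e-01 -1.0e-01  1.8e+02] rows>= 25.1 q7 1.4
```

```bash
python3 -m handwheel '[{"x":0.0015,"y":0,"z":0.03,"wx":0,"wy":0,"wz":0},{"x":0.0015,"y":0,"z":0.045,"wx":0,"wy":0,"wz":0},{"x":0.0015,"y":0,"z":0.052,"wx":0,"wy":0,"wz":0},{"x":0.0015,"y":0,"z":0.054,"wx":0,"wy":0,"wz":0},{"x":0.0015,"y":0,"z":0.054,"wx":0,"wy":0,"wz":0},{"x":0.0015,"y":0,"z":0.054,"wx":0,"wy":0,"wz":0}]'
python3 -m handwheel '[{"x":0,"y":0,"z":0,"wx":0,"wy":0,"wz":0},{"x":0,"y":0,"z":0,"wx":0,"wy":0,"wz":0},{"x":0,"y":0,"z":0,"wx":0,"wy":0,"wz":0},{"x":0,"y":0,"z":0,"wx":0,"wy":0,"wz":0},{"x":0,"y":0,"z":0,"wx":0,"wy":0,"wz":0},{"x":0,"y":0,"z":0,"wx":0,"wy":0,"wz":0},{"x":0,"y":0,"z":0,"wx":0,"wy":0,"wz":0}]' 0.04 25
python3 -m handwheel '[{"x":0,"y":0,"z":-0.25,"wx":0,"wy":0,"wz":0},{"x":0,"y":0,"z":-0.25,"wx":0,"wy":0,"wz":0},{"x":0,"y":0,"z":-0.25,"wx":0,"wy":0,"wz":0},{"x":0,"y":0,"z":-0.25,"wx":0,"wy":0,"wz":0},{"x":0,"y":0,"z":-0.25,"wx":0,"wy":0,"wz":0},{"x":0,"y":0,"z":-0.25,"wx":0,"wy":0,"wz":0},{"x":0,"y":0,"z":-0.25,"wx":0,"wy":0,"wz":0},{"x":0,"y":0,"z":-0.25,"wx":0,"wy":0,"wz":0}]'
python3 - <<'E'
from h import *
c=np.array([502.5,-136.4])-105*np.array([.605,.797]);print(c)
solve(c[0],c[1],265,-37.2)
E
```

```text
time: 27.0
position: [0.5926, -0.3785, 0.0083]
tool_rot: [1.355, 2.833, 0.001]
ft_force: [0.8, -0.4, -0.3]
grip_width: 0.996
grip_force: 0.0
time: 27.58
position: [0.5921, -0.3779, 0.0074]
tool_rot: [-1.356, -2.834, -0.001]
ft_force: [-0.3, -0.5, 0.5]
grip_width: 0.687
grip_force: 25.0
time: 28.25
position: [0.5929, -0.3792, 0.2606]
tool_rot: [1.354, 2.829, 0.0]
ft_force: [-0.2, 0.6, -2.3]
grip_width: 0.685
grip_force: 25.0
[ 438.975 -220.085]
shift mm [220.5 -20.   -5.6] turn [ 0.3  0.1 76.1] rows>= 10.6 q7 1.36
shift mm [220.5 -20.   -5.6] turn [  -0.2    0.3 -103.9] rows>= 14.5 q7 1.36
```

```bash
python3 -m handwheel '[{"x":0.22,"y":-0.02,"z":-0.005,"wx":0,"wy":0,"wz":76},{"x":0.22,"y":-0.02,"z":-0.005,"wx":0,"wy":0,"wz":76},{"x":0.22,"y":-0.02,"z":-0.005,"wx":0,"wy":0,"wz":76},{"x":0.22,"y":-0.02,"z":-0.005,"wx":0,"wy":0,"wz":76},{"x":0.22,"y":-0.02,"z":-0.005,"wx":0,"wy":0,"wz":76},{"x":0.22,"y":-0.02,"z":-0.005,"wx":0,"wy":0,"wz":76},{"x":0.22,"y":-0.02,"z":-0.005,"wx":0,"wy":0,"wz":76},{"x":0.22,"y":-0.02,"z":-0.005,"wx":0,"wy":0,"wz":76},{"x":0.22,"y":-0.02,"z":-0.005,"wx":0,"wy":0,"wz":76},{"x":0.22,"y":-0.02,"z":-0.005,"wx":0,"wy":0,"wz":76}]'
python3 -m handwheel '[{"x":0,"y":0,"z":0,"wx":0,"wy":0,"wz":11},{"x":0,"y":0,"z":0,"wx":0,"wy":0,"wz":11},{"x":0,"y":0,"z":0,"wx":0,"wy":0,"wz":11},{"x":0,"y":0,"z":0,"wx":0,"wy":0,"wz":11},{"x":0,"y":0,"z":0,"wx":0,"wy":0,"wz":11},{"x":0,"y":0,"z":0,"wx":0,"wy":0,"wz":11},{"x":0,"y":0,"z":0,"wx":0,"wy":0,"wz":11}]'
python3 - <<'E'
from h import *
solve(439,-220.1,265,-37.2)
s=ctrl.get_state();im,K,C=shot("wrist","w9");np.savez("w9.npz",im=im,K=K,C=C)
cv2.imwrite("pics/c5.png",cv2.resize(im[0:240,210:450],None,fx=2.5,fy=2.5,interpolation=2)[:,:,::-1])
E
```

```text
time: 29.08
position: [0.4372, -0.2183, 0.2602]
tool_rot: [-2.744, -1.523, 0.003]
ft_force: [-0.1, -0.7, -1.7]
grip_width: 0.689
grip_force: 25.0
time: 29.67
position: [0.4382, -0.2192, 0.262]
tool_rot: [-2.876, -1.263, 0.0]
ft_force: [-0.5, 0.6, -0.9]
grip_width: 0.684
grip_force: 25.0
shift mm [-0.1  1.2 -3. ] turn [-0.1 -0.  -5.4] rows>= 0.8 q7 -0.36
shift mm [-0.1  1.2 -3. ] turn [-0.000e+00  1.000e-01  1.746e+02] rows>= 24.4 q7 -0.36
```

View pics/c5.png

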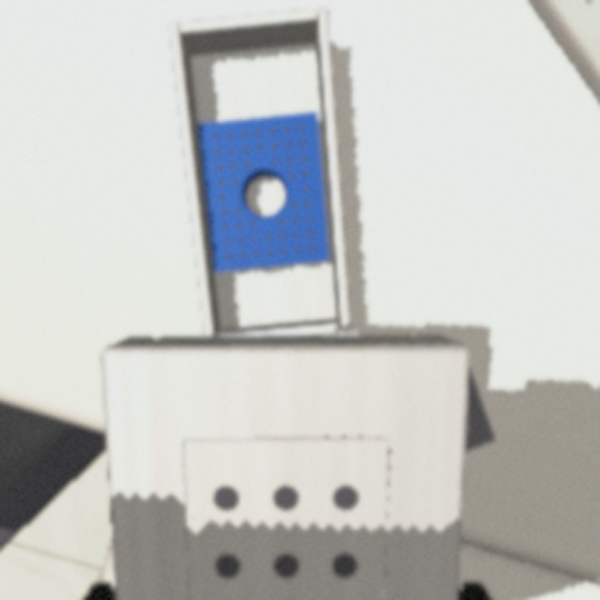

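The three plates sit stacked in the tray. Its inner rim corners in the crop are (184,35), (319,23), (343,322) and (215,332). The held lid's front edge is at row 347 and its first vent rows at 497 and 566.

Run:
```python
from h import *
d=np.load("w9.npz");K,C=d["K"],d["C"];q=lambda p:(np.array(p)+.5)/2.5-.5+np.array([210,0])
W=cast(q([(184,35),(319,23),(343,322),(215,332)]),K,C,.052)*1000
print([round(np.linalg.norm(W[i]-W[(i+1)%4]),1) for i in range(4)],W.mean(0).round(1))
e=W[3]+W[2]-W[0]-W[1];yaw=np.degrees(np.arctan2(e[1],e[0]));print("yaw",yaw.round(2))
s=ctrl.get_state();zt=s["position"][2]+.0216
T=toolxy(cast(q([(226,497),(286,497),(345,497),(228,566),(286,565),(345,566),(286,347),(106,400),(468,400)]),K,C,zt),C).round(1);print(T)
H=cast(q([(265,194)]),K,C,.036)*1000;u=np.array([np.cos(np.radians(yaw)),np.sin(np.radians(yaw)),0]);print("top hole rel",((H[0]-W.mean(0))@u).round(1))
```

```text
[np.float64(52.6), np.float64(114.1), np.float64(54.2), np.float64(113.9)] [ 503.2 -137.5   52. ]
yaw -127.29
[[ 35.2  -8.6 -21.6]
 [ 35.3   1.5 -21.6]
 [ 35.3  11.4 -21.6]
 [ 23.   -8.4 -21.6]
 [ 23.2   1.5 -21.6]
 [ 23.   11.6 -21.6]
 [ 60.1   1.4 -21.6]
 [ 51.5 -27.8 -21.6]
 [ 51.6  31.  -21.6]]
top hole rel 2.4
```

Run:
```python
from h import *
solve(502.9,-136.2,85,-37.25)
```

```text
shift mm [104.8  -8.5 177.1] turn [-0.  -0.  -5.4] rows>= 4.9 q7 -0.36
shift mm [104.8  -8.5 177.1] turn [-0.000e+00  1.000e-01  1.746e+02] rows>= 24.4 q7 -0.36
```

```bash
python3 -m handwheel '[{"x":0.105,"y":-0.0085,"z":0.04,"wx":0,"wy":0,"wz":-5.4},{"x":0.105,"y":-0.0085,"z":0.08,"wx":0,"wy":0,"wz":-5.4},{"x":0.105,"y":-0.0085,"z":0.12,"wx":0,"wy":0,"wz":-5.4},{"x":0.105,"y":-0.0085,"z":0.15,"wx":0,"wy":0,"wz":-5.4},{"x":0.105,"y":-0.0085,"z":0.17,"wx":0,"wy":0,"wz":-5.4},{"x":0.105,"y":-0.0085,"z":0.177,"wx":0,"wy":0,"wz":-5.4},{"x":0.105,"y":-0.0085,"z":0.177,"wx":0,"wy":0,"wz":-5.4},{"x":0.105,"y":-0.0085,"z":0.177,"wx":0,"wy":0,"wz":-5.4},{"x":0.105,"y":-0.0085,"z":0.177,"wx":0,"wy":0,"wz":-5.4},{"x":0.105,"y":-0.0085,"z":0.177,"wx":0,"wy":0,"wz":-5.4}]'
python3 - <<'E'
from h import *
solve(502.9,-136.2,54.4,-37.25)
E
```

```text
time: 30.55
position: [0.5049, -0.137, 0.0876]
tool_rot: [2.814, 1.394, 0.006]
ft_force: [0.3, 0.2, -1.6]
grip_width: 0.689
grip_force: 25.0
shift mm [-0.7 -2.1 33.2] turn [ 0.2 -0.2 -0. ] rows>= 0.8 q7 -0.36
shift mm [-0.7 -2.1 33.2] turn [ -0.3  -0.3 180. ] rows>= 25.1 q7 -0.36
```

```bash
python3 -m handwheel '[{"x":-0.0005,"y":-0.002,"z":0.01,"wx":0.2,"wy":-0.2,"wz":0},{"x":-0.0005,"y":-0.002,"z":0.018,"wx":0.2,"wy":-0.2,"wz":0},{"x":-0.0005,"y":-0.002,"z":0.02,"wx":0.2,"wy":-0.2,"wz":0},{"x":-0.0005,"y":-0.002,"z":0.02,"wx":0.2,"wy":-0.2,"wz":0},{"x":-0.0005,"y":-0.002,"z":0.02,"wx":0.2,"wy":-0.2,"wz":0},{"x":-0.0005,"y":-0.002,"z":0.02,"wx":0.2,"wy":-0.2,"wz":0}]'
python3 - <<'E'
from h import *
solve(502.9,-136.2,54.4,-37.25)
E
```

```text
time: 31.05
position: [0.5015, -0.1354, 0.0655]
tool_rot: [-2.813, -1.395, 0.006]
ft_force: [0.5, -0.6, -2.5]
grip_width: 0.683
grip_force: 25.0
shift mm [ 0.3  1.6 11.1] turn [-0.2  0.2  0. ] rows>= 0.3 q7 -0.35
shift mm [ 0.3  1.6 11.1] turn [  -0.3   -0.3 -180. ] rows>= 25.1 q7 -0.35
```

```bash
python3 -m handwheel '[{"x":0.0003,"y":0.0008,"z":0.003,"wx":-0.1,"wy":0.1,"wz":0},{"x":0.0003,"y":0.0008,"z":0.006,"wx":-0.1,"wy":0.1,"wz":0},{"x":0.0003,"y":0.0008,"z":0.008,"wx":-0.1,"wy":0.1,"wz":0},{"x":0.0003,"y":0.0008,"z":0.0095,"wx":-0.1,"wy":0.1,"wz":0},{"x":0.0003,"y":0.0008,"z":0.0095,"wx":-0.1,"wy":0.1,"wz":0},{"x":0.0003,"y":0.0008,"z":0.0095,"wx":-0.1,"wy":0.1,"wz":0}]'
python3 - <<'E'
from h import *
solve(502.9,-136.2,54.4,-37.25)
E
```

```text
time: 31.55
position: [0.502, -0.1356, 0.0557]
tool_rot: [-2.813, -1.395, 0.004]
ft_force: [0.6, -0.2, -1.3]
grip_width: 0.689
grip_force: 25.0
shift mm [0.  1.1 1.3] turn [-0.1  0.1  0. ] rows>= 0.0 q7 -0.34
shift mm [0.  1.1 1.3] turn [-1.0e-01 -2.0e-01 -1.8e+02] rows>= 25.1 q7 -0.34
```

```bash
python3 -m handwheel '[{"x":0,"y":0.0005,"z":0.0015,"wx":0,"wy":0,"wz":0},{"x":0,"y":0.0005,"z":0.0015,"wx":0,"wy":0,"wz":0},{"x":0,"y":0.0005,"z":0.0015,"wx":0,"wy":0,"wz":0}]'
python3 -m handwheel '[{"x":0,"y":0.0005,"z":0,"wx":0,"wy":0,"wz":0},{"x":0,"y":0.0005,"z":0,"wx":0,"wy":0,"wz":0},{"x":0,"y":0.0005,"z":0,"wx":0,"wy":0,"wz":0},{"x":0,"y":0.0005,"z":0,"wx":0,"wy":0,"wz":0},{"x":0,"y":0.0005,"z":0,"wx":0,"wy":0,"wz":0}]' 0.087
python3 - <<'E'
from h import *
im,K,C=shot("wrist");np.savez("w10.npz",im=im,K=K,C=C)
g=im[:,315:335].mean((1,2)).round().astype(int);print(g[100:230].tolist())
solve(502.5,-137.2,14,-37.25)
E
```

```text
time: 31.8
position: [0.5027, -0.1359, 0.0544]
tool_rot: [-2.813, -1.395, 0.003]
ft_force: [0.4, -0.5, -0.9]
grip_width: 0.684
grip_force: 25.0
time: 32.22
position: [0.503, -0.1362, 0.0544]
tool_rot: [-2.813, -1.395, 0.003]
ft_force: [-0.3, 0.3, 0.8]
grip_width: 0.959
grip_force: 0.0
[211, 211, 211, 211, 211, 211, 211, 211, 211, 211, 211, 211, 211, 211, 211, 211, 211, 211, 211, 211, 211, 211, 209, 201, 172, 129, 96, 87, 87, 95, 120, 159, 182, 173, 137, 102, 91, 101, 124, 150, 171, 187, 195, 197, 198, 197, 197, 197, 197, 197, 197, 197, 197, 196, 196, 196, 196, 196, 196, 196, 196, 196, 196, 195, 196, 195, 195, 195, 195, 195, 195, 195, 193, 189, 179, 171, 179, 189, 193, 194, 194, 192, 193, 193, 193, 193, 192, 192, 192, 192, 192, 192, 191, 186, 175, 160, 148, 141, 137, 136, 138, 143, 153, 167, 181, 188, 190, 190, 190, 190, 188, 182, 170, 153, 134, 119, 112, 110, 109, 108, 108, 102, 94, 87, 83, 81, 80, 81, 84, 89]
shift mm [-1.   0.3 40.4] turn [-0.1  0.1  0. ] rows>= 1.0 q7 -0.34
shift mm [-1.   0.3 40.4] turn [-1.0e-01 -2.0e-01 -1.8e+02] rows>= 25.1 q7 -0.34
```

```bash
python3 -m handwheel '[{"x":-0.001,"y":0.0003,"z":0.01,"wx":0,"wy":0,"wz":0},{"x":-0.001,"y":0.0003,"z":0.02,"wx":0,"wy":0,"wz":0},{"x":-0.001,"y":0.0003,"z":0.03,"wx":0,"wy":0,"wz":0},{"x":-0.001,"y":0.0003,"z":0.037,"wx":0,"wy":0,"wz":0},{"x":-0.001,"y":0.0003,"z":0.04,"wx":0,"wy":0,"wz":0},{"x":-0.001,"y":0.0003,"z":0.04,"wx":0,"wy":0,"wz":0},{"x":-0.001,"y":0.0003,"z":0.04,"wx":0,"wy":0,"wz":0}]' 0.087
python3 -m handwheel '[{"x":0,"y":0,"z":0,"wx":0,"wy":0,"wz":0},{"x":0,"y":0,"z":0,"wx":0,"wy":0,"wz":0},{"x":0,"y":0,"z":0,"wx":0,"wy":0,"wz":0},{"x":0,"y":0,"z":0,"wx":0,"wy":0,"wz":0},{"x":0,"y":0,"z":0,"wx":0,"wy":0,"wz":0},{"x":0,"y":0,"z":0,"wx":0,"wy":0,"wz":0},{"x":0,"y":0,"z":0,"wx":0,"wy":0,"wz":0},{"x":0,"y":0,"z":0,"wx":0,"wy":0,"wz":0}]' 0.05 50
python3 - <<'E'
from h import *
s=ctrl.get_state();print(np.array(s["position"]).round(4),np.round(s["joint_positions"],2))
solve(502.5,-137.2,14,-37.25)
E
```

```text
time: 32.85
position: [0.5023, -0.1372, 0.014]
tool_rot: [-2.813, -1.395, 0.004]
ft_force: [-0.1, 0.4, 0.4]
grip_width: 1.001
grip_force: 0.0
time: 33.52
position: [0.5024, -0.137, 0.0145]
tool_rot: [-2.813, -1.395, 0.003]
ft_force: [-2.1, 0.7, 2.6]
grip_width: 0.704
grip_force: 50.0
[ 0.5024 -0.137   0.0145] [-0.18  0.27  0.44  2.   -0.15  0.9  -0.31]
shift mm [-0.1  0.2  0.5] turn [-0.1  0.1  0. ] rows>= 0.0 q7 -0.31
shift mm [-0.1  0.2  0.5] turn [-1.0e-01 -2.0e-01 -1.8e+02] rows>= 25.1 q7 -0.31
```

```bash
python3 -m handwheel '[{"x":0,"y":0,"z":-0.005,"wx":0,"wy":0,"wz":0},{"x":0,"y":0,"z":-0.015,"wx":0,"wy":0,"wz":0},{"x":0,"y":0,"z":-0.03,"wx":0,"wy":0,"wz":0},{"x":0,"y":0,"z":-0.05,"wx":0,"wy":0,"wz":0},{"x":0,"y":0,"z":-0.075,"wx":0,"wy":0,"wz":0},{"x":0,"y":0,"z":-0.1,"wx":0,"wy":0,"wz":0},{"x":0,"y":0,"z":-0.125,"wx":0,"wy":0,"wz":0},{"x":0,"y":0,"z":-0.145,"wx":0,"wy":0,"wz":0},{"x":0,"y":0,"z":-0.155,"wx":0,"wy":0,"wz":0},{"x":0,"y":0,"z":-0.16,"wx":0,"wy":0,"wz":0}]'
python3 -m handwheel '[{"x":0,"y":0,"z":0,"wx":0,"wy":1,"wz":0},{"x":0,"y":0,"z":0,"wx":0,"wy":2.5,"wz":0},{"x":0,"y":0,"z":0,"wx":0,"wy":4,"wz":0},{"x":0,"y":0,"z":0,"wx":0,"wy":5.5,"wz":0},{"x":0,"y":0,"z":0,"wx":0,"wy":7,"wz":0},{"x":0,"y":0,"z":0,"wx":0,"wy":8.5,"wz":0},{"x":0,"y":0,"z":0,"wx":0,"wy":9.5,"wz":0},{"x":0,"y":0,"z":0,"wx":0,"wy":10,"wz":0}]'
python3 - <<'E'
from h import *
s=ctrl.get_state();print(np.round(s["joint_positions"],2));M=R.from_rotvec(s["tool_rot"]).as_matrix();print(M.round(3))
E
```

```text
time: 34.35
position: [0.5034, -0.1375, 0.1759]
tool_rot: [-2.814, -1.395, -0.0]
ft_force: [-0.0, 0.3, -5.8]
grip_width: 0.706
grip_force: 50.0
time: 35.02
position: [0.5015, -0.1382, 0.1732]
tool_rot: [-2.736, -1.353, -0.235]
ft_force: [0.7, -0.2, -6.1]
grip_width: 0.704
grip_force: 50.0
[-0.16  0.03  0.51  1.9  -0.2   1.17 -0.23]
[[ 0.598  0.795  0.102]
 [ 0.782 -0.607  0.14 ]
 [ 0.173 -0.004 -0.985]]
```

```bash
python3 -m handwheel '[{"x":0,"y":0,"z":0,"wx":0,"wy":2,"wz":0},{"x":0,"y":0,"z":0,"wx":0,"wy":4.5,"wz":0},{"x":0,"y":0,"z":0,"wx":0,"wy":7,"wz":0},{"x":0,"y":0,"z":0,"wx":0,"wy":10,"wz":0},{"x":0,"y":0,"z":0,"wx":0,"wy":13,"wz":0},{"x":0,"y":0,"z":0,"wx":0,"wy":16,"wz":0},{"x":0,"y":0,"z":0,"wx":0,"wy":19,"wz":0},{"x":0,"y":0,"z":0,"wx":0,"wy":22,"wz":0},{"x":0,"y":0,"z":0,"wx":0,"wy":24,"wz":0},{"x":0,"y":0,"z":0,"wx":0,"wy":25,"wz":0}]'
python3 -m handwheel '[{"x":0,"y":0,"z":0,"wx":0,"wy":0,"wz":0},{"x":0,"y":0,"z":0,"wx":0,"wy":0,"wz":0},{"x":0,"y":0,"z":0,"wx":0,"wy":0,"wz":0},{"x":0,"y":0,"z":0,"wx":0,"wy":0,"wz":0},{"x":0,"y":0,"z":0,"wx":0,"wy":0,"wz":0},{"x":0,"y":0,"z":0,"wx":0,"wy":0,"wz":0},{"x":0,"y":0,"z":0,"wx":0,"wy":0,"wz":0},{"x":0,"y":0,"z":0,"wx":0,"wy":0,"wz":0},{"x":0,"y":0,"z":0,"wx":0,"wy":0,"wz":0},{"x":0,"y":0,"z":0,"wx":0,"wy":0,"wz":0}]'
python3 - <<'E'
from h import *
s=ctrl.get_state();print(np.round(s["joint_positions"],2),np.round(s["torque"],2));M=R.from_rotvec(s["tool_rot"]).as_matrix();print(M.round(3), np.degrees(np.arcsin(M[2,0])))
E
```

```text
time: 35.85
position: [0.5017, -0.1386, 0.173]
tool_rot: [-2.479, -1.225, -0.777]
ft_force: [-0.2, -0.4, -6.2]
grip_width: 0.705
grip_force: 50.0
time: 36.68
position: [0.5028, -0.1372, 0.1743]
tool_rot: [-2.477, -1.228, -0.778]
ft_force: [0.2, 0.5, -5.4]
grip_width: 0.709
grip_force: 50.0
[ 0.01  0.06  0.64  2.01 -0.7   1.19  0.31] [-1.13  0.89  0.01]
[[ 0.497  0.796  0.345]
 [ 0.652 -0.605  0.457]
 [ 0.573 -0.002 -0.82 ]] 34.93181425803488
```

```bash
python3 -m handwheel '[{"x":0,"y":0,"z":0,"wx":0,"wy":-1,"wz":0},{"x":0,"y":0,"z":0,"wx":0,"wy":-2.5,"wz":0},{"x":0,"y":0,"z":0,"wx":0,"wy":-4.5,"wz":0},{"x":0,"y":0,"z":0,"wx":0,"wy":-6.5,"wz":0},{"x":0,"y":0,"z":0,"wx":0,"wy":-8.5,"wz":0},{"x":0,"y":0,"z":0,"wx":0,"wy":-10.5,"wz":0},{"x":0,"y":0,"z":0,"wx":0,"wy":-12.5,"wz":0},{"x":0,"y":0,"z":0,"wx":0,"wy":-14.5,"wz":0},{"x":0,"y":0,"z":0,"wx":0,"wy":-16,"wz":0},{"x":0,"y":0,"z":0,"wx":0,"wy":-17.5,"wz":0}]'
python3 -m handwheel '[{"x":0,"y":0,"z":0,"wx":0,"wy":-1.5,"wz":0},{"x":0,"y":0,"z":0,"wx":0,"wy":-3,"wz":0},{"x":0,"y":0,"z":0,"wx":0,"wy":-4.5,"wz":0},{"x":0,"y":0,"z":0,"wx":0,"wy":-6,"wz":0},{"x":0,"y":0,"z":0,"wx":0,"wy":-7.2,"wz":0},{"x":0,"y":0,"z":0,"wx":0,"wy":-8.4,"wz":0},{"x":0,"y":0,"z":0,"wx":0,"wy":-9.2,"wz":0},{"x":0,"y":0,"z":0,"wx":0,"wy":-9.8,"wz":0},{"x":0,"y":0,"z":0,"wx":0,"wy":-10,"wz":0},{"x":0,"y":0,"z":0,"wx":0,"wy":-10,"wz":0}]'
python3 - <<'E'
from h import *
s=ctrl.get_state();M=R.from_rotvec(s["tool_rot"]).as_matrix();print(np.degrees(np.arcsin(M[2,0])))
print("dz world to 60 in tool:",(M.T@(np.array([.5024,-.137,.06])-s["position"])).round(4))
E
```

```text
time: 37.52
position: [0.503, -0.1365, 0.1747]
tool_rot: [-2.667, -1.323, -0.406]
ft_force: [0.0, 0.0, -5.5]
grip_width: 0.71
grip_force: 50.0
time: 38.35
position: [0.5028, -0.1371, 0.1743]
tool_rot: [-2.756, -1.367, -0.177]
ft_force: [-0.1, -0.3, -5.1]
grip_width: 0.712
grip_force: 50.0
7.426219110805448
dz world to 60 in tool: [-1.500e-02 -1.000e-04  1.133e-01]
```

```bash
python3 -m handwheel '[{"x":-0.0005,"y":0,"z":0.004,"wx":0,"wy":0,"wz":0},{"x":-0.0016,"y":0,"z":0.012,"wx":0,"wy":0,"wz":0},{"x":-0.003,"y":0,"z":0.023,"wx":0,"wy":0,"wz":0},{"x":-0.005,"y":0,"z":0.038,"wx":0,"wy":0,"wz":0},{"x":-0.007,"y":0,"z":0.053,"wx":0,"wy":0,"wz":0},{"x":-0.009,"y":0,"z":0.068,"wx":0,"wy":0,"wz":0},{"x":-0.011,"y":0,"z":0.083,"wx":0,"wy":0,"wz":0},{"x":-0.0128,"y":0,"z":0.096,"wx":0,"wy":0,"wz":0},{"x":-0.0143,"y":0,"z":0.107,"wx":0,"wy":0,"wz":0},{"x":-0.015,"y":0,"z":0.113,"wx":0,"wy":0,"wz":0}]'
python3 -m handwheel '[{"x":-0.0005,"y":0,"z":0.004,"wx":0,"wy":0,"wz":0},{"x":-0.0012,"y":0,"z":0.009,"wx":0,"wy":0,"wz":0},{"x":-0.0018,"y":0,"z":0.014,"wx":0,"wy":0,"wz":0},{"x":-0.0025,"y":0,"z":0.019,"wx":0,"wy":0,"wz":0},{"x":-0.003,"y":0,"z":0.023,"wx":0,"wy":0,"wz":0},{"x":-0.0035,"y":0,"z":0.027,"wx":0,"wy":0,"wz":0},{"x":-0.004,"y":0,"z":0.030,"wx":0,"wy":0,"wz":0},{"x":-0.0042,"y":0,"z":0.032,"wx":0,"wy":0,"wz":0},{"x":-0.0042,"y":0,"z":0.032,"wx":0,"wy":0,"wz":0},{"x":-0.0042,"y":0,"z":0.032,"wx":0,"wy":0,"wz":0}]'
python3 - <<'E'
from h import *
s=ctrl.get_state();M=R.from_rotvec(s["tool_rot"]).as_matrix();print(np.degrees(np.arcsin(M[2,0:2])))
print("to 15.5 in tool:",(M.T@(np.array([.5024,-.137,.0155])-s["position"])).round(4))
E
```

```text
time: 39.18
position: [0.5009, -0.1371, 0.0579]
tool_rot: [-2.756, -1.365, -0.173]
ft_force: [0.3, -0.9, -6.9]
grip_width: 0.708
grip_force: 50.0
time: 40.02
position: [0.5024, -0.1373, 0.0281]
tool_rot: [-2.757, -1.367, -0.178]
ft_force: [0.2, 0.3, -5.2]
grip_width: 0.706
grip_force: 50.0
[ 7.43392424 -0.12356002]
to 15.5 in tool: [-0.0014 -0.0002  0.0125]
```

```bash
python3 -m handwheel '[{"x":-0.0001,"y":0,"z":0.0005,"wx":0,"wy":-0.3,"wz":0},{"x":-0.0002,"y":0,"z":0.0013,"wx":0,"wy":-0.8,"wz":0},{"x":-0.0003,"y":0,"z":0.0022,"wx":0,"wy":-1.3,"wz":0},{"x":-0.0004,"y":0,"z":0.003,"wx":0,"wy":-1.8,"wz":0},{"x":-0.0005,"y":0,"z":0.004,"wx":0,"wy":-2.3,"wz":0},{"x":-0.0006,"y":0,"z":0.0048,"wx":0,"wy":-2.8,"wz":0},{"x":-0.0007,"y":0,"z":0.0056,"wx":0,"wy":-3.3,"wz":0},{"x":-0.0008,"y":0,"z":0.0064,"wx":0,"wy":-3.8,"wz":0},{"x":-0.0009,"y":0,"z":0.007,"wx":0,"wy":-4.2,"wz":0},{"x":-0.0009,"y":0,"z":0.0075,"wx":0,"wy":-4.5,"wz":0}]'
python3 -m handwheel '[{"x":0,"y":0,"z":0.0006,"wx":0,"wy":-0.4,"wz":0},{"x":0,"y":0,"z":0.0012,"wx":0,"wy":-0.8,"wz":0},{"x":0,"y":0,"z":0.0018,"wx":0,"wy":-1.2,"wz":0},{"x":0,"y":0,"z":0.0025,"wx":0,"wy":-1.6,"wz":0},{"x":0,"y":0,"z":0.0031,"wx":0,"wy":-2,"wz":0},{"x":0,"y":0,"z":0.0036,"wx":0,"wy":-2.3,"wz":0},{"x":0,"y":0,"z":0.004,"wx":0,"wy":-2.6,"wz":0},{"x":0,"y":0,"z":0.0044,"wx":0,"wy":-2.8,"wz":0},{"x":0,"y":0,"z":0.0046,"wx":0,"wy":-2.8,"wz":0},{"x":0,"y":0,"z":0.0046,"wx":0,"wy":-2.8,"wz":0}]'
python3 - <<'E'
from h import *
s=ctrl.get_state();M=R.from_rotvec(s["tool_rot"]).as_matrix();print(np.degrees(np.arcsin(M[2,0:2])))
E
```

```text
time: 40.85
position: [0.5025, -0.137, 0.0204]
tool_rot: [-2.792, -1.385, -0.069]
ft_force: [0.0, 0.0, -6.3]
grip_width: 0.713
grip_force: 50.0
time: 41.68
position: [0.5026, -0.1369, 0.0159]
tool_rot: [-2.812, -1.395, -0.002]
ft_force: [0.4, 0.4, -5.0]
grip_width: 0.707
grip_force: 50.0
[ 0.12920918 -0.1287852 ]
```

Level now. Next I lower the last millimetre slowly and then release gently.

```bash
python3 -m handwheel '[{"x":0,"y":0,"z":0.0003,"wx":0,"wy":0,"wz":0},{"x":0,"y":0,"z":0.0006,"wx":0,"wy":0,"wz":0},{"x":0,"y":0,"z":0.0009,"wx":0,"wy":0,"wz":0},{"x":0,"y":0,"z":0.0012,"wx":0,"wy":0,"wz":0},{"x":0,"y":0,"z":0.0014,"wx":0,"wy":0,"wz":0},{"x":0,"y":0,"z":0.0016,"wx":0,"wy":0,"wz":0},{"x":0,"y":0,"z":0.0016,"wx":0,"wy":0,"wz":0},{"x":0,"y":0,"z":0.0016,"wx":0,"wy":0,"wz":0}]'
```

```text
time: 42.35
position: [0.5027, -0.137, 0.0146]
tool_rot: [-2.812, -1.395, -0.002]
ft_force: [-1.0, 0.2, -2.0]
grip_width: 0.71
grip_force: 50.0
```

```bash
python3 -m handwheel '[{"x":0,"y":0,"z":0.0003,"wx":0,"wy":0,"wz":0},{"x":0,"y":0,"z":0.0006,"wx":0,"wy":0,"wz":0},{"x":0,"y":0,"z":0.0006,"wx":0,"wy":0,"wz":0},{"x":0,"y":0,"z":0.0006,"wx":0,"wy":0,"wz":0}]' - 5
python3 -m handwheel '[{"x":0,"y":0,"z":0,"wx":0,"wy":0,"wz":0},{"x":0,"y":0,"z":0,"wx":0,"wy":0,"wz":0},{"x":0,"y":0,"z":0,"wx":0,"wy":0,"wz":0},{"x":0,"y":0,"z":0,"wx":0,"wy":0,"wz":0}]' 0.063 5
python3 -m handwheel '[{"x":0,"y":0,"z":0,"wx":0,"wy":0,"wz":0},{"x":0,"y":0,"z":0,"wx":0,"wy":0,"wz":0},{"x":0,"y":0,"z":0,"wx":0,"wy":0,"wz":0},{"x":0,"y":0,"z":0,"wx":0,"wy":0,"wz":0}]' 0.072 5
python3 -m handwheel '[{"x":0,"y":0,"z":-0.003,"wx":0,"wy":0,"wz":0},{"x":0,"y":0,"z":-0.01,"wx":0,"wy":0,"wz":0},{"x":0,"y":0,"z":-0.02,"wx":0,"wy":0,"wz":0},{"x":0,"y":0,"z":-0.03,"wx":0,"wy":0,"wz":0},{"x":0,"y":0,"z":-0.037,"wx":0,"wy":0,"wz":0},{"x":0,"y":0,"z":-0.04,"wx":0,"wy":0,"wz":0},{"x":0,"y":0,"z":-0.04,"wx":0,"wy":0,"wz":0},{"x":0,"y":0,"z":-0.04,"wx":0,"wy":0,"wz":0}]'
```

```text
time: 42.68
position: [0.5032, -0.1371, 0.0143]
tool_rot: [-2.812, -1.395, -0.003]
ft_force: [-1.7, 0.6, 3.6]
grip_width: 0.711
grip_force: 5.0
time: 43.02
position: [0.5027, -0.137, 0.0136]
tool_rot: [-2.812, -1.395, -0.002]
ft_force: [-0.6, -0.6, -0.0]
grip_width: 0.722
grip_force: 0.0
time: 43.35
position: [0.5026, -0.137, 0.0137]
tool_rot: [-2.812, -1.394, -0.002]
ft_force: [-0.0, -0.2, 0.4]
grip_width: 0.824
grip_force: 0.0
time: 44.02
position: [0.5027, -0.137, 0.054]
tool_rot: [-2.812, -1.395, -0.003]
ft_force: [-0.4, 0.7, -0.1]
grip_width: 0.824
grip_force: 0.0
```

```bash
python3 -m handwheel '[{"x":0,"y":0,"z":-0.0005,"wx":0,"wy":0,"wz":0},{"x":0,"y":0,"z":-0.0005,"wx":0,"wy":0,"wz":0},{"x":0,"y":0,"z":-0.0005,"wx":0,"wy":0,"wz":0},{"x":0,"y":0,"z":-0.0005,"wx":0,"wy":0,"wz":0}]' 0.063 5
python3 -m handwheel '[{"x":0,"y":0,"z":0,"wx":0,"wy":0,"wz":0},{"x":0,"y":0,"z":0,"wx":0,"wy":0,"wz":0},{"x":0,"y":0,"z":0,"wx":0,"wy":0,"wz":0}]' 0.061 5
python3 -m handwheel '[{"x":0,"y":0,"z":0,"wx":0,"wy":0,"wz":0},{"x":0,"y":0,"z":0,"wx":0,"wy":0,"wz":0},{"x":0,"y":0,"z":0,"wx":0,"wy":0,"wz":0}]' 0.055 8
python3 -m handwheel '[{"x":0,"y":0,"z":0,"wx":0,"wy":0,"wz":0},{"x":0,"y":0,"z":0,"wx":0,"wy":0,"wz":0},{"x":0,"y":0,"z":0,"wx":0,"wy":0,"wz":0}]' 0.05 20
python3 -m handwheel '[{"x":0,"y":0,"z":-0.002,"wx":0,"wy":0,"wz":0},{"x":0,"y":0,"z":-0.004,"wx":0,"wy":0,"wz":0},{"x":0,"y":0,"z":-0.006,"wx":0,"wy":0,"wz":0},{"x":0,"y":0,"z":-0.008,"wx":0,"wy":0,"wz":0},{"x":0,"y":0,"z":-0.01,"wx":0,"wy":0,"wz":0},{"x":0,"y":0,"z":-0.014,"wx":0,"wy":0,"wz":0},{"x":0,"y":0,"z":-0.024,"wx":0,"wy":0,"wz":0},{"x":0,"y":0,"z":-0.05,"wx":0,"wy":0,"wz":0},{"x":0,"y":0,"z":-0.09,"wx":0,"wy":0,"wz":0},{"x":0,"y":0,"z":-0.13,"wx":0,"wy":0,"wz":0}]'
python3 -m handwheel '[{"x":0,"y":0,"z":-0.08,"wx":0,"wy":0,"wz":0},{"x":0,"y":0,"z":-0.08,"wx":0,"wy":0,"wz":0},{"x":-0.105,"y":0,"z":-0.08,"wx":0,"wy":0,"wz":0},{"x":-0.105,"y":0,"z":-0.08,"wx":0,"wy":0,"wz":0},{"x":-0.105,"y":0,"z":-0.08,"wx":0,"wy":0,"wz":0},{"x":-0.105,"y":0,"z":-0.08,"wx":0,"wy":0,"wz":0},{"x":-0.105,"y":0,"z":-0.08,"wx":0,"wy":0,"wz":0},{"x":-0.105,"y":0,"z":-0.08,"wx":0,"wy":0,"wz":0},{"x":-0.105,"y":0,"z":-0.08,"wx":0,"wy":0,"wz":0}]'
python3 - <<'E'
from h import *
s=ctrl.get_state();im,K,C=shot("wrist");np.savez("w11.npz",im=im,K=K,C=C)
cv2.imwrite("pics/c6.png",cv2.resize(im[0:240,210:450],None,fx=2.5,fy=2.5,interpolation=2)[:,:,::-1])
for b in blobs(blue(im),K,C,.036,500): print(b)
E
```

```text
time: 44.35
position: [0.5023, -0.1371, 0.0539]
tool_rot: [-2.812, -1.394, -0.001]
ft_force: [-0.4, 0.2, -1.0]
grip_width: 0.733
grip_force: 0.0
time: 44.6
position: [0.5026, -0.1372, 0.0542]
tool_rot: [-2.812, -1.394, -0.002]
ft_force: [-0.2, -0.2, -0.6]
grip_width: 0.704
grip_force: 0.1
time: 44.85
position: [0.5025, -0.1371, 0.0542]
tool_rot: [-2.812, -1.394, -0.002]
ft_force: [0.1, -0.7, -0.8]
grip_width: 0.695
grip_force: 8.0
time: 45.1
position: [0.5025, -0.1371, 0.0542]
tool_rot: [-2.812, -1.394, -0.002]
ft_force: [-0.4, -0.4, -0.5]
grip_width: 0.69
grip_force: 20.0
time: 45.93
position: [0.5015, -0.1376, 0.1855]
tool_rot: [-2.811, -1.393, 0.001]
ft_force: [0.0, -0.1, -0.5]
grip_width: 0.688
grip_force: 20.0
time: 46.68
position: [0.4398, -0.22, 0.2641]
tool_rot: [-2.81, -1.397, -0.002]
ft_force: [-0.2, -0.2, -1.4]
grip_width: 0.69
grip_force: 20.0
([325.0, 102.0], 487.0, -159.3, 57.4, 48.8, 53.0)
```

View pics/c6.png

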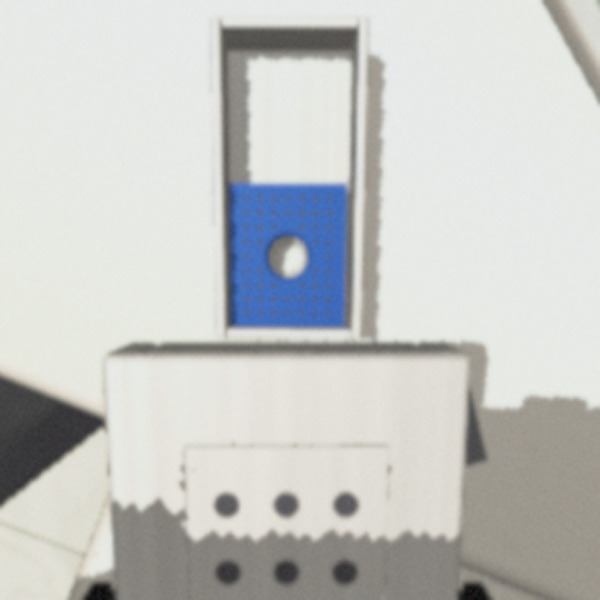

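The whole stack lies against the red-dot end. The hole shows floor at crop (288,256) and the tray's inner corners are (222,29), (357,30), (352,327) and (227,327). I will set the lid down at its old place.

Run:
```python
from h import *
d=np.load("w11.npz");K,C=d["K"],d["C"];q=lambda p:(np.array(p)+.5)/2.5-.5+np.array([210,0])
W=cast(q([(222,29),(357,30),(352,327),(227,327)]),K,C,.052)*1000
print([round(np.linalg.norm(W[i]-W[(i+1)%4]),1) for i in range(4)],W.mean(0).round(1))
e=W[3]+W[2]-W[0]-W[1];yaw=np.degrees(np.arctan2(e[1],e[0]));print("yaw",yaw.round(2))
H=cast(q([(288,256)]),K,C,.036)*1000;u=np.array([np.cos(np.radians(yaw)),np.sin(np.radians(yaw)),0]);v=H[0]-W.mean(0);print("hole rel",(v@u).round(1),np.cross(u[:2],v[:2]).round(1))
zt=ctrl.get_state()["position"][2]+.0218
print(toolxy(cast(q([(226,505),(286,505),(345,505),(228,572)]),K,C,zt),C).round(1))
solve(593,-379,200,38.9)
```

```text
[np.float64(52.7), np.float64(113.9), np.float64(53.1), np.float64(114.3)] [ 504.5 -137.7   52. ]
yaw -127.0
hole rel 27.8 -0.7
[[ 33.7  -8.5 -21.7]
 [ 33.7   1.6 -21.7]
 [ 33.7  11.5 -21.8]
 [ 21.7  -8.4 -21.7]]
shift mm [-34.5 218.2  63.3] turn [ -0.   -0.2 -76. ] rows>= 10.6 q7 -0.26
shift mm [-34.5 218.2  63.3] turn [ -0.2   0.  104. ] rows>= 14.5 q7 -0.26<stdin>:6: DeprecationWarning: Arrays of 2-dimensional vectors are deprecated. Use arrays of 3-dimensional vectors instead. (deprecated in NumPy 2.0)
```

```bash
python3 -m handwheel '[{"x":-0.0345,"y":0.218,"z":0.06,"wx":0,"wy":0,"wz":-76},{"x":-0.0345,"y":0.218,"z":0.06,"wx":0,"wy":0,"wz":-76},{"x":-0.0345,"y":0.218,"z":0.06,"wx":0,"wy":0,"wz":-76},{"x":-0.0345,"y":0.218,"z":0.06,"wx":0,"wy":0,"wz":-76},{"x":-0.0345,"y":0.218,"z":0.06,"wx":0,"wy":0,"wz":-76},{"x":-0.0345,"y":0.218,"z":0.06,"wx":0,"wy":0,"wz":-76},{"x":-0.0345,"y":0.218,"z":0.06,"wx":0,"wy":0,"wz":-76},{"x":-0.0345,"y":0.218,"z":0.06,"wx":0,"wy":0,"wz":-76},{"x":-0.0345,"y":0.218,"z":0.06,"wx":0,"wy":0,"wz":-76},{"x":-0.0345,"y":0.218,"z":0.06,"wx":0,"wy":0,"wz":-76}]'
python3 -m handwheel '[{"x":0,"y":0,"z":0,"wx":0,"wy":0,"wz":-8},{"x":0,"y":0,"z":0,"wx":0,"wy":0,"wz":-8},{"x":0,"y":0,"z":0,"wx":0,"wy":0,"wz":-8},{"x":0,"y":0,"z":0,"wx":0,"wy":0,"wz":-8},{"x":0,"y":0,"z":0,"wx":0,"wy":0,"wz":-8},{"x":0,"y":0,"z":0,"wx":0,"wy":0,"wz":-8}]'
python3 - <<'E'
from h import *
solve(593,-379,8,38.9)
E
```

```text
time: 47.57
position: [0.5927, -0.3793, 0.2016]
tool_rot: [-1.508, -2.751, -0.004]
ft_force: [0.7, 0.9, -1.7]
grip_width: 0.689
grip_force: 20.0
time: 48.07
position: [0.5919, -0.3803, 0.2033]
tool_rot: [-1.327, -2.845, -0.004]
ft_force: [-0.1, -0.4, -1.9]
grip_width: 0.689
grip_force: 20.0
shift mm [ -0.3   1.4 195.3] turn [ 0.1 -0.2  1.1] rows>= 4.7 q7 1.38
shift mm [ -0.3   1.4 195.3] turn [ 3.000e-01  1.000e-01 -1.789e+02] rows>= 25.0 q7 1.38
```

```bash
python3 -m handwheel '[{"x":0,"y":0,"z":0.04,"wx":0,"wy":0,"wz":1},{"x":0,"y":0,"z":0.08,"wx":0,"wy":0,"wz":1},{"x":0,"y":0,"z":0.12,"wx":0,"wy":0,"wz":1},{"x":0,"y":0,"z":0.15,"wx":0,"wy":0,"wz":1},{"x":0,"y":0,"z":0.175,"wx":0,"wy":0,"wz":1},{"x":0,"y":0,"z":0.188,"wx":0,"wy":0,"wz":1},{"x":0,"y":0,"z":0.193,"wx":0,"wy":0,"wz":1},{"x":0,"y":0,"z":0.1955,"wx":0,"wy":0,"wz":1},{"x":0,"y":0,"z":0.1955,"wx":0,"wy":0,"wz":1},{"x":0,"y":0,"z":0.1955,"wx":0,"wy":0,"wz":1}]'
python3 -m handwheel '[{"x":0,"y":0,"z":0,"wx":0,"wy":0,"wz":0},{"x":0,"y":0,"z":0,"wx":0,"wy":0,"wz":0},{"x":0,"y":0,"z":0,"wx":0,"wy":0,"wz":0},{"x":0,"y":0,"z":0,"wx":0,"wy":0,"wz":0},{"x":0,"y":0,"z":0,"wx":0,"wy":0,"wz":0}]' 0.087
python3 -m handwheel '[{"x":0,"y":0,"z":-0.04,"wx":0,"wy":0,"wz":0},{"x":0,"y":0,"z":-0.08,"wx":0,"wy":0,"wz":0},{"x":0,"y":0,"z":-0.12,"wx":0,"wy":0,"wz":0},{"x":0,"y":0,"z":-0.16,"wx":0,"wy":0,"wz":0},{"x":0,"y":0,"z":-0.2,"wx":0,"wy":0,"wz":0},{"x":0,"y":0,"z":-0.22,"wx":0,"wy":0,"wz":0},{"x":0,"y":0,"z":-0.22,"wx":0,"wy":0,"wz":0}]'
python3 - <<'E'
from h import *
solve(558,-193,230,52.8)
E
```

```text
time: 48.9
position: [0.5929, -0.3809, 0.01]
tool_rot: [1.35, 2.835, 0.004]
ft_force: [-1.0, -0.2, -0.6]
grip_width: 0.689
grip_force: 20.0
time: 49.32
position: [0.5919, -0.3801, 0.0084]
tool_rot: [-1.35, -2.835, -0.004]
ft_force: [-0.0, -1.0, -0.3]
grip_width: 0.96
grip_force: 0.0
time: 49.9
position: [0.5939, -0.3827, 0.2354]
tool_rot: [1.347, 2.828, 0.003]
ft_force: [0.5, -0.2, 0.7]
grip_width: 1.001
grip_force: 0.0
shift mm [170.   91.6   4.6] turn [  0.3   0.5 -13.7] rows>= 4.6 q7 1.36
shift mm [170.   91.6   4.6] turn [  0.7  -0.4 166.3] rows>= 23.2 q7 1.36
```

```bash
python3 -m handwheel '[{"x":0.17,"y":0.0915,"z":0.004,"wx":0,"wy":0,"wz":-13.7},{"x":0.17,"y":0.0915,"z":0.004,"wx":0,"wy":0,"wz":-13.7},{"x":0.17,"y":0.0915,"z":0.004,"wx":0,"wy":0,"wz":-13.7},{"x":0.17,"y":0.0915,"z":0.004,"wx":0,"wy":0,"wz":-13.7},{"x":0.17,"y":0.0915,"z":0.004,"wx":0,"wy":0,"wz":-13.7},{"x":0.17,"y":0.0915,"z":0.004,"wx":0,"wy":0,"wz":-13.7},{"x":0.17,"y":0.0915,"z":0.004,"wx":0,"wy":0,"wz":-13.7},{"x":0.17,"y":0.0915,"z":0.004,"wx":0,"wy":0,"wz":-13.7},{"x":0.17,"y":0.0915,"z":0.004,"wx":0,"wy":0,"wz":-13.7},{"x":0.17,"y":0.0915,"z":0.004,"wx":0,"wy":0,"wz":-13.7}]'
python3 -m handwheel '[{"x":0,"y":0,"z":0,"wx":0,"wy":0,"wz":0},{"x":0,"y":0,"z":0,"wx":0,"wy":0,"wz":0},{"x":0,"y":0,"z":0,"wx":0,"wy":0,"wz":0}]'
cat >> h.py <<'E'
def hole(im,K,C,z=.036):
    m=blue(im);m[260:]=0;cs,h=cv2.findContours(m,cv2.RETR_CCOMP,cv2.CHAIN_APPROX_NONE)
    c=max((c for c,k in zip(cs,h[0]) if k[3]>=0),key=cv2.contourArea);w=cast(c[:,0],K,C,z)[:,:2]*1000
    (p,r)=cv2.minEnclosingCircle(w.astype(np.float32));f=cv2.fitEllipse(w.astype(np.float32))
    print("hole px",c[:,0].mean(0).round(1),"circ",np.round(p,1),round(r,1),"ell",np.round(f[0],1),np.round(f[1],1));return np.array(f[0])
E
python3 - <<'E'
from h import *
d=np.load("w11.npz");P2=hole(d["im"],d["K"],d["C"])
s=ctrl.get_state();print(np.array(s["position"]).round(4))
im,K,C=shot("wrist");np.savez("w12.npz",im=im,K=K,C=C);P1=hole(im,K,C)
def ax(C): return None
Y1=R.from_rotvec(s["tool_rot"]).as_matrix()[:2,1];X1=R.from_rotvec(s["tool_rot"]).as_matrix()[:2,0]
X2=np.array([.605,.797]);Y2=np.array([.797,-.605])
b=np.linalg.solve(np.c_[X1-X2,Y1-Y2],P1-P2);print("bias",b,"true",P1-b[0]*X1-b[1]*Y1)
cv2.imwrite("pics/c7.png",np.hstack([cv2.resize(im[70:130,230:390],None,fx=2.5,fy=2.5,interpolation=2),cv2.resize(im[130:230,150:310][:60],None,fx=2.5,fy=2.5,interpolation=2)])[:,:,::-1])
print("stand crop means",[ (im[130:220,180:280].mean())])
# rod head: print bright/dark circles
g=cv2.cvtColor(im,cv2.COLOR_RGB2GRAY);print(np.round(proj([[.493,-.256,.072],[.49,-.26,.03]],K,C)))
E
```

```text
time: 50.73
position: [0.5554, -0.1929, 0.2243]
tool_rot: [-1.007, -2.974, -0.003]
ft_force: [-0.2, 0.7, -0.2]
grip_width: 1.001
grip_force: 0.0
time: 50.98
position: [0.5556, -0.1916, 0.2244]
tool_rot: [-1.004, -2.975, -0.004]
ft_force: [-0.0, 0.9, -0.8]
grip_width: 0.999
grip_force: 0.0
hole px [325.  102.2] circ [ 487.1 -160. ] 10.4 ell [ 487.1 -159.9] [19.7 20.1]
[ 0.5556 -0.1916  0.2244]
hole px [307.4 102.8] circ [ 487.6 -159.1] 10.3 ell [ 487.7 -159.3] [19.3 19.8]
bias [-0.42198707  0.37707138] true [ 487.10086393 -159.29481631]
stand crop means [np.float64(134.26307407407407)]
[[226. 173.]
 [233. 166.]]
```

Run:
```python
from h import *
im=np.load("w12.npz")["im"]
a=cv2.resize(im[60:140,225:325],None,fx=4,fy=4,interpolation=2)
b=cv2.resize(im[88:118,292:322],None,fx=12,fy=12,interpolation=2)
c=cv2.resize(im[135:205,180:270],None,fx=4.4,fy=4.4,interpolation=2)
o=np.zeros((600,800,3),np.uint8);o[:320,:400]=a;o[:360,400:760]=b;o[-240:,:396]=c[:240,:396];cv2.imwrite("pics/c7.png",o[:,:,::-1])
```

```text
(no output)
```

View pics/c7.png

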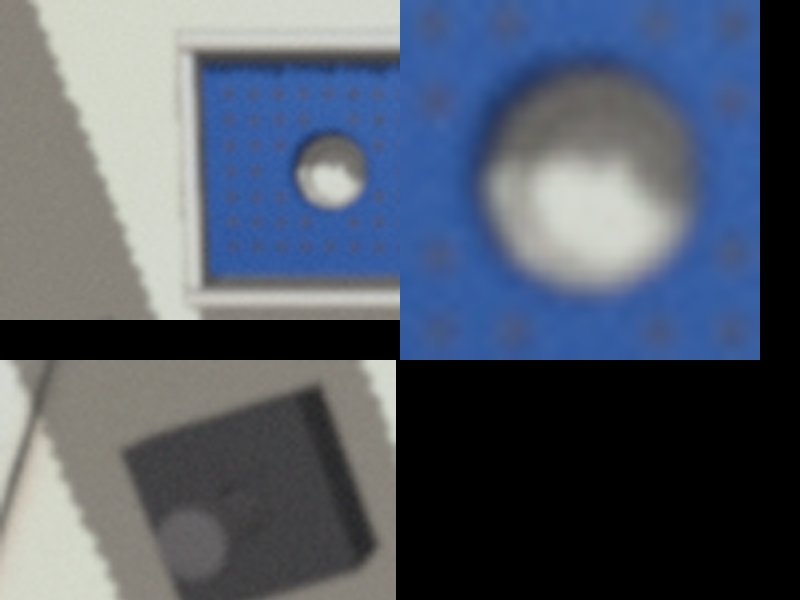

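The rod head is at crop (191,545), which is px (223.4,177.0), and the plate hole is at px (307.4,102.8). The inner rim rows at the red-dot end are about 73 and 131.

Run:
```python
from h import *
d=np.load("w12.npz");im,K,C=d["im"],d["K"],d["C"]
T=lambda px,z:toolxy(cast(px,K,C,z),C).round(1)
print("head",(cast([(223.4,177)],K,C,.072)*1000).round(1),T([(223.4,177)],.072))
for col in(285,300,315,340,360):
    g=cv2.cvtColor(im,cv2.COLOR_RGB2GRAY)[:,col-2:col+3].mean(1);gr=np.diff(g)
    a=66+np.argmin(gr[66:80]);b=124+np.argmax(gr[124:138])
    t=T([(col,a+.5),(col,b+.5)],.052);print(col,a,b,t[:,0],t[:,0].mean(), np.diff(t[:,0]))
print("hole",T([(307.4,102.8)],.036))
solve(493,-256,100,52.8)
```

```text
head [[ 494.1 -260.6   72. ]] [[  6.7 -92.6 152.2]]
285 72 132 [99.5 45.7] 72.6 [-53.8]
300 71 132 [100.3  45.7] 73.0 [-54.6]
315 72 132 [99.5 45.8] 72.65 [-53.7]
340 71 132 [100.4  45.8] 73.1 [-54.6]
360 71 132 [100.4  45.8] 73.1 [-54.6]
hole [[ 73.1 -16.  188.5]]
shift mm [ 10.4 -89.6 124.2] turn [ 0.1 -0.1 -0.1] rows>= 3.7 q7 1.27
shift mm [ 10.4 -89.6 124.2] turn [ -0.2  -0.2 179.9] rows>= 25.1 q7 1.27
```

```bash
python3 -m handwheel '[{"x":0.0065,"y":-0.0925,"z":0.02,"wx":0,"wy":0,"wz":0},{"x":0.0065,"y":-0.0925,"z":0.04,"wx":0,"wy":0,"wz":0},{"x":0.0065,"y":-0.0925,"z":0.06,"wx":0,"wy":0,"wz":0},{"x":0.0065,"y":-0.0925,"z":0.08,"wx":0,"wy":0,"wz":0},{"x":0.0065,"y":-0.0925,"z":0.1,"wx":0,"wy":0,"wz":0},{"x":0.0065,"y":-0.0925,"z":0.12,"wx":0,"wy":0,"wz":0},{"x":0.0065,"y":-0.0925,"z":0.12,"wx":0,"wy":0,"wz":0},{"x":0.0065,"y":-0.0925,"z":0.12,"wx":0,"wy":0,"wz":0},{"x":0.0065,"y":-0.0925,"z":0.12,"wx":0,"wy":0,"wz":0},{"x":0.0065,"y":-0.0925,"z":0.12,"wx":0,"wy":0,"wz":0}]' 0.03 20
python3 - <<'E'
from h import *
im,K,C=shot("wrist")
solve(493.5,-260.6,49,52.8)
E
```

```text
time: 51.87
position: [0.4956, -0.2608, 0.106]
tool_rot: [1.002, 2.976, 0.004]
ft_force: [0.0, 0.3, 0.2]
grip_width: 0.375
grip_force: 0.0
shift mm [ 1.8 -1.3 57. ] turn [ 0.2  0.  -0. ] rows>= 1.4 q7 1.45
shift mm [ 1.8 -1.3 57. ] turn [  0.   -0.3 180. ] rows>= 25.1 q7 1.45
```

```bash
python3 -m handwheel '[{"x":0.0015,"y":-0.001,"z":0.01,"wx":0.1,"wy":0,"wz":0},{"x":0.0015,"y":-0.001,"z":0.025,"wx":0.1,"wy":0,"wz":0},{"x":0.0015,"y":-0.001,"z":0.04,"wx":0.1,"wy":0,"wz":0},{"x":0.0015,"y":-0.001,"z":0.05,"wx":0.1,"wy":0,"wz":0},{"x":0.0015,"y":-0.001,"z":0.056,"wx":0.1,"wy":0,"wz":0},{"x":0.0015,"y":-0.001,"z":0.057,"wx":0.1,"wy":0,"wz":0},{"x":0.0015,"y":-0.001,"z":0.057,"wx":0.1,"wy":0,"wz":0},{"x":0.0015,"y":-0.001,"z":0.057,"wx":0.1,"wy":0,"wz":0}]'
python3 -m handwheel '[{"x":0,"y":0,"z":0,"wx":0,"wy":0,"wz":0},{"x":0,"y":0,"z":0,"wx":0,"wy":0,"wz":0},{"x":0,"y":0,"z":0,"wx":0,"wy":0,"wz":0},{"x":0,"y":0,"z":0,"wx":0,"wy":0,"wz":0},{"x":0,"y":0,"z":0,"wx":0,"wy":0,"wz":0},{"x":0,"y":0,"z":0,"wx":0,"wy":0,"wz":0}]' 0.005 25
python3 - <<'E'
from h import *
solve(493.5,-260.6,49,52.8)
E
```

```text
time: 52.58
position: [0.4932, -0.2603, 0.048]
tool_rot: [-1.003, -2.976, -0.002]
ft_force: [-0.1, -0.1, 0.1]
grip_width: 0.344
grip_force: 0.0
time: 53.08
position: [0.493, -0.2602, 0.0478]
tool_rot: [-1.003, -2.976, -0.002]
ft_force: [-0.7, 0.1, 2.3]
grip_width: 0.17
grip_force: 25.0
shift mm [-0.6 -0.  -1.2] turn [ 0.  -0.1 -0. ] rows>= 0.0 q7 1.48
shift mm [-0.6 -0.  -1.2] turn [-1.0e-01 -1.0e-01  1.8e+02] rows>= 25.1 q7 1.48
```

```bash
python3 -m handwheel '[{"x":0,"y":0,"z":-0.01,"wx":0,"wy":0,"wz":0},{"x":0,"y":0,"z":-0.02,"wx":0,"wy":0,"wz":0},{"x":0,"y":0,"z":-0.03,"wx":0,"wy":0,"wz":0},{"x":0,"y":0,"z":-0.05,"wx":0,"wy":0,"wz":0},{"x":0,"y":0,"z":-0.075,"wx":0,"wy":0,"wz":0},{"x":0,"y":0,"z":-0.09,"wx":0,"wy":0,"wz":0},{"x":0,"y":0,"z":-0.09,"wx":0,"wy":0,"wz":0},{"x":0,"y":0,"z":-0.09,"wx":0,"wy":0,"wz":0}]'
python3 - <<'E'
from h import *
solve(486.6,-158.9,108,52.8)
E
```

```text
time: 53.75
position: [0.4935, -0.2605, 0.1389]
tool_rot: [1.003, 2.976, 0.003]
ft_force: [-0.5, -0.1, -1.1]
grip_width: 0.169
grip_force: 25.0
shift mm [67.  76.6 31. ] turn [ 0.1  0.  -0. ] rows>= 2.6 q7 1.44
shift mm [67.  76.6 31. ] turn [  0.   -0.2 180. ] rows>= 25.1 q7 1.44
```

```bash
python3 -m handwheel '[{"x":0.02,"y":0.023,"z":0,"wx":0,"wy":0,"wz":0},{"x":0.04,"y":0.046,"z":0,"wx":0,"wy":0,"wz":0},{"x":0.06,"y":0.069,"z":0,"wx":0,"wy":0,"wz":0},{"x":0.067,"y":0.0766,"z":0.01,"wx":0,"wy":0,"wz":0},{"x":0.067,"y":0.0766,"z":0.02,"wx":0,"wy":0,"wz":0},{"x":0.067,"y":0.0766,"z":0.03,"wx":0,"wy":0,"wz":0},{"x":0.067,"y":0.0766,"z":0.03,"wx":0,"wy":0,"wz":0},{"x":0.067,"y":0.0766,"z":0.03,"wx":0,"wy":0,"wz":0},{"x":0.067,"y":0.0766,"z":0.03,"wx":0,"wy":0,"wz":0},{"x":0.067,"y":0.0766,"z":0.03,"wx":0,"wy":0,"wz":0}]'
python3 - <<'E'
from h import *
im,K,C=shot("wrist");solve(486.6,-158.9,45,52.8)
E
```

```text
time: 54.58
position: [0.4859, -0.1599, 0.1078]
tool_rot: [-1.005, -2.975, -0.001]
ft_force: [-0.7, -0.8, -0.1]
grip_width: 0.17
grip_force: 25.0
shift mm [-0.1  0.9 62.9] turn [ 0.  -0.1 -0.1] rows>= 1.5 q7 1.23
shift mm [-0.1  0.9 62.9] turn [-1.000e-01 -1.000e-01  1.799e+02] rows>= 25.1 q7 1.23
```

```bash
python3 -m handwheel '[{"x":0,"y":0.0008,"z":0.005,"wx":0,"wy":0,"wz":0},{"x":0,"y":0.0008,"z":0.015,"wx":0,"wy":0,"wz":0},{"x":0,"y":0.0008,"z":0.025,"wx":0,"wy":0,"wz":0},{"x":0,"y":0.0008,"z":0.035,"wx":0,"wy":0,"wz":0},{"x":0,"y":0.0008,"z":0.043,"wx":0,"wy":0,"wz":0},{"x":0,"y":0.0008,"z":0.048,"wx":0,"wy":0,"wz":0},{"x":0,"y":0.0008,"z":0.049,"wx":0,"wy":0,"wz":0},{"x":0,"y":0.0008,"z":0.049,"wx":0,"wy":0,"wz":0},{"x":0,"y":0.0008,"z":0.049,"wx":0,"wy":0,"wz":0}]'
python3 - <<'E'
from h import *
im,K,C=shot("wrist");solve(486.6,-158.9,45,52.8)
E
```

```text
time: 55.38
position: [0.4864, -0.158, 0.0587]
tool_rot: [-1.003, -2.976, -0.002]
ft_force: [-0.3, 0.1, -0.6]
grip_width: 0.172
grip_force: 25.0
shift mm [-0.6 -0.7 14. ] turn [ 0.1 -0.1 -0. ] rows>= 0.3 q7 1.25
shift mm [-0.6 -0.7 14. ] turn [-1.0e-01 -1.0e-01  1.8e+02] rows>= 25.1 q7 1.25
```

```bash
python3 -m handwheel '[{"x":-0.0004,"y":-0.0005,"z":0.001,"wx":0,"wy":0,"wz":0},{"x":-0.0004,"y":-0.0005,"z":0.002,"wx":0,"wy":0,"wz":0},{"x":-0.0004,"y":-0.0005,"z":0.003,"wx":0,"wy":0,"wz":0},{"x":-0.0004,"y":-0.0005,"z":0.005,"wx":0,"wy":0,"wz":0},{"x":-0.0004,"y":-0.0005,"z":0.007,"wx":0,"wy":0,"wz":0},{"x":-0.0004,"y":-0.0005,"z":0.0075,"wx":0,"wy":0,"wz":0},{"x":-0.0004,"y":-0.0005,"z":0.0075,"wx":0,"wy":0,"wz":0}]'
```

```text
time: 56.02
position: [0.4859, -0.1584, 0.0507]
tool_rot: [-1.002, -2.975, -0.002]
ft_force: [-0.5, 0.5, 0.1]
grip_width: 0.171
grip_force: 25.0
```

```bash
python3 -m handwheel '[{"x":0,"y":0,"z":0.0015,"wx":0,"wy":0,"wz":0},{"x":0,"y":0,"z":0.003,"wx":0,"wy":0,"wz":0},{"x":0,"y":0,"z":0.0045,"wx":0,"wy":0,"wz":0},{"x":0,"y":0,"z":0.0055,"wx":0,"wy":0,"wz":0},{"x":0,"y":0,"z":0.0055,"wx":0,"wy":0,"wz":0},{"x":0,"y":0,"z":0.0055,"wx":0,"wy":0,"wz":0}]'
python3 -m handwheel '[{"x":0,"y":0,"z":0,"wx":0,"wy":0,"wz":0},{"x":0,"y":0,"z":0,"wx":0,"wy":0,"wz":0},{"x":0,"y":0,"z":0,"wx":0,"wy":0,"wz":0}]'
```

```text
time: 56.52
position: [0.4861, -0.1585, 0.0455]
tool_rot: [-1.002, -2.975, -0.002]
ft_force: [0.5, 0.1, -0.9]
grip_width: 0.176
grip_force: 25.0
time: 56.77
position: [0.4862, -0.1585, 0.0456]
tool_rot: [-1.002, -2.975, -0.002]
ft_force: [0.4, 0.4, -0.7]
grip_width: 0.173
grip_force: 25.0
```

```bash
python3 -m handwheel '[{"x":0,"y":0,"z":0.0004,"wx":0,"wy":0,"wz":0},{"x":0,"y":0,"z":0.0008,"wx":0,"wy":0,"wz":0},{"x":0,"y":0,"z":0.001,"wx":0,"wy":0,"wz":0},{"x":0,"y":0,"z":0.001,"wx":0,"wy":0,"wz":0},{"x":0,"y":0,"z":0.001,"wx":0,"wy":0,"wz":0}]' - 10
python3 -m handwheel '[{"x":0,"y":0,"z":0,"wx":0,"wy":0,"wz":0},{"x":0,"y":0,"z":0,"wx":0,"wy":0,"wz":0},{"x":0,"y":0,"z":0,"wx":0,"wy":0,"wz":0}]' - 3
python3 -m handwheel '[{"x":0,"y":0,"z":0,"wx":0,"wy":0,"wz":0},{"x":0,"y":0,"z":0,"wx":0,"wy":0,"wz":0},{"x":0,"y":0,"z":0,"wx":0,"wy":0,"wz":0},{"x":0,"y":0,"z":0,"wx":0,"wy":0,"wz":0}]' 0.018 3
python3 -m handwheel '[{"x":0,"y":0,"z":0,"wx":0,"wy":0,"wz":0},{"x":0,"y":0,"z":0,"wx":0,"wy":0,"wz":0},{"x":0,"y":0,"z":0,"wx":0,"wy":0,"wz":0},{"x":0,"y":0,"z":0,"wx":0,"wy":0,"wz":0}]' 0.023 3
python3 -m handwheel '[{"x":0,"y":0,"z":-0.005,"wx":0,"wy":0,"wz":0},{"x":0,"y":0,"z":-0.012,"wx":0,"wy":0,"wz":0},{"x":0,"y":0,"z":-0.022,"wx":0,"wy":0,"wz":0},{"x":0,"y":0,"z":-0.035,"wx":0,"wy":0,"wz":0},{"x":0,"y":0,"z":-0.06,"wx":0,"wy":0,"wz":0},{"x":0,"y":0,"z":-0.1,"wx":0,"wy":0,"wz":0},{"x":0,"y":0,"z":-0.14,"wx":0,"wy":0,"wz":0},{"x":0,"y":0,"z":-0.18,"wx":0,"wy":0,"wz":0},{"x":0,"y":0,"z":-0.18,"wx":0,"wy":0,"wz":0}]'
python3 - <<'E'
from h import *
solve(556,-193,225,52.8)
E
```

```text
time: 57.18
position: [0.4863, -0.1586, 0.0447]
tool_rot: [-1.002, -2.976, -0.002]
ft_force: [-1.1, -0.3, 1.1]
grip_width: 0.179
grip_force: 10.0
time: 57.43
position: [0.4863, -0.1585, 0.0447]
tool_rot: [-1.003, -2.976, -0.002]
ft_force: [-0.3, -0.4, 1.6]
grip_width: 0.178
grip_force: 3.0
time: 57.77
position: [0.486, -0.1584, 0.0443]
tool_rot: [-1.002, -2.975, -0.002]
ft_force: [0.2, 0.3, -0.2]
grip_width: 0.208
grip_force: 0.0
time: 58.1
position: [0.4861, -0.1584, 0.0445]
tool_rot: [-1.002, -2.975, -0.002]
ft_force: [-0.3, -0.1, -0.0]
grip_width: 0.263
grip_force: 0.0
time: 58.85
position: [0.4908, -0.1604, 0.2344]
tool_rot: [0.999, 2.964, 0.006]
ft_force: [0.6, -0.4, 0.2]
grip_width: 0.263
grip_force: 0.0
shift mm [-71.5  13.4  10.3] turn [ 0.5  0.7 -0.1] rows>= 1.8 q7 1.19
shift mm [-71.5  13.4  10.3] turn [  1.   -0.7 179.9] rows>= 25.1 q7 1.19
```

```bash
python3 -m handwheel '[{"x":-0.0715,"y":0.0134,"z":0.01,"wx":0.3,"wy":0.5,"wz":0},{"x":-0.0715,"y":0.0134,"z":0.01,"wx":0.3,"wy":0.5,"wz":0},{"x":-0.0715,"y":0.0134,"z":0.01,"wx":0.3,"wy":0.5,"wz":0},{"x":-0.0715,"y":0.0134,"z":0.01,"wx":0.3,"wy":0.5,"wz":0},{"x":-0.0715,"y":0.0134,"z":0.01,"wx":0.3,"wy":0.5,"wz":0},{"x":-0.0715,"y":0.0134,"z":0.01,"wx":0.3,"wy":0.5,"wz":0}]' 0.087
python3 - <<'E'
from h import *
im,K,C=shot("wrist");m=blue(im)
a=proj([[.4871,-.1593,.069],[.4871,-.1593,.036]],K,C);print("expected head",a.round(1))
c0=a[0].round().astype(int);sub=m[c0[1]-26:c0[1]+34:2,c0[0]-26:c0[0]+28:2]
print("\n".join("".join("#" if v else "." for v in r) for r in sub))
solve(593+46,-380-56,215,38.9)
E
```

```text
time: 59.35
position: [0.5508, -0.1911, 0.2151]
tool_rot: [-0.999, -2.966, 0.001]
ft_force: [0.9, 0.1, -0.8]
grip_width: 0.631
grip_force: 0.0
expected head [[308.9 108.1]
 [310.5 108.3]]
###########################
###########################
###########################
####.###############.##.##.
###########################
###########################
###########################
#.##.############.##.##.###
############...############
##########.......##########
#.##.####.........##.##.##.
#########..........########
#########..........########
#.##.####..........#######.
#########..........########
#########..........########
#########..........####.###
##########........#########
############....###########
###########################
####################.######
###########################
###########################
#################.##.##.##.
###########################
###########################
###########################
...........................
...........................
...........................
shift mm [-218.4 -141.7   -1.5] turn [-0.3 -0.6 13.9] rows>= 6.2 q7 1.28
shift mm [-218.4 -141.7   -1.5] turn [   0.8   -0.4 -166.1] rows>= 23.2 q7 1.28
```

Run:
```python
from h import *
solve(592.5,-380.5,215,38.85)
```

```text
shift mm [-147.8 -125.7   -0.9] turn [-0.3 -0.6 13.9] rows>= 4.7 q7 1.28
shift mm [-147.8 -125.7   -0.9] turn [   0.8   -0.4 -166.1] rows>= 23.2 q7 1.28
```

```bash
python3 -m handwheel '[{"x":-0.148,"y":-0.1257,"z":0,"wx":-0.3,"wy":-0.5,"wz":13.9},{"x":-0.148,"y":-0.1257,"z":0,"wx":-0.3,"wy":-0.5,"wz":13.9},{"x":-0.148,"y":-0.1257,"z":0,"wx":-0.3,"wy":-0.5,"wz":13.9},{"x":-0.148,"y":-0.1257,"z":0,"wx":-0.3,"wy":-0.5,"wz":13.9},{"x":-0.148,"y":-0.1257,"z":0,"wx":-0.3,"wy":-0.5,"wz":13.9},{"x":-0.148,"y":-0.1257,"z":0.05,"wx":-0.3,"wy":-0.5,"wz":13.9},{"x":-0.148,"y":-0.1257,"z":0.09,"wx":-0.3,"wy":-0.5,"wz":13.9},{"x":-0.148,"y":-0.1257,"z":0.13,"wx":-0.3,"wy":-0.5,"wz":13.9},{"x":-0.148,"y":-0.1257,"z":0.15,"wx":-0.3,"wy":-0.5,"wz":13.9},{"x":-0.148,"y":-0.1257,"z":0.15,"wx":-0.3,"wy":-0.5,"wz":13.9}]' 0.087 25
python3 -m handwheel '[{"x":0,"y":0,"z":0,"wx":0,"wy":0,"wz":0},{"x":0,"y":0,"z":0,"wx":0,"wy":0,"wz":0},{"x":0,"y":0,"z":0,"wx":0,"wy":0,"wz":0}]'
python3 - <<'E'
from h import *
solve(592,-380.1,8,38.85)
E
```

```text
time: 60.23
position: [0.5873, -0.377, 0.0568]
tool_rot: [-1.35, -2.822, -0.003]
ft_force: [-0.3, 1.3, -0.5]
grip_width: 0.997
grip_force: 0.0
time: 60.48
position: [0.5933, -0.3817, 0.0671]
tool_rot: [1.354, 2.831, -0.001]
ft_force: [0.9, -0.2, 1.4]
grip_width: 0.999
grip_force: 0.0
shift mm [ 2.3 -0.1 59.1] turn [0.1 0.2 0. ] rows>= 1.4 q7 1.4
shift mm [ 2.3 -0.1 59.1] turn [-3.0e-01  1.0e-01 -1.8e+02] rows>= 25.1 q7 1.4
```

```bash
python3 -m handwheel '[{"x":0.001,"y":0,"z":0.03,"wx":0,"wy":0,"wz":0},{"x":0.001,"y":0,"z":0.045,"wx":0,"wy":0,"wz":0},{"x":0.001,"y":0,"z":0.054,"wx":0,"wy":0,"wz":0},{"x":0.001,"y":0,"z":0.058,"wx":0,"wy":0,"wz":0},{"x":0.001,"y":0,"z":0.058,"wx":0,"wy":0,"wz":0},{"x":0.001,"y":0,"z":0.058,"wx":0,"wy":0,"wz":0}]'
python3 -m handwheel '[{"x":0,"y":0,"z":0,"wx":0,"wy":0,"wz":0},{"x":0,"y":0,"z":0,"wx":0,"wy":0,"wz":0},{"x":0,"y":0,"z":0,"wx":0,"wy":0,"wz":0},{"x":0,"y":0,"z":0,"wx":0,"wy":0,"wz":0},{"x":0,"y":0,"z":0,"wx":0,"wy":0,"wz":0},{"x":0,"y":0,"z":0,"wx":0,"wy":0,"wz":0},{"x":0,"y":0,"z":0,"wx":0,"wy":0,"wz":0}]' 0.04 25
python3 -m handwheel '[{"x":0,"y":0,"z":-0.25,"wx":0,"wy":0,"wz":0},{"x":0,"y":0,"z":-0.25,"wx":0,"wy":0,"wz":0},{"x":0,"y":0,"z":-0.25,"wx":0,"wy":0,"wz":0},{"x":0,"y":0,"z":-0.25,"wx":0,"wy":0,"wz":0},{"x":0,"y":0,"z":-0.25,"wx":0,"wy":0,"wz":0},{"x":0,"y":0,"z":-0.25,"wx":0,"wy":0,"wz":0},{"x":0,"y":0,"z":-0.25,"wx":0,"wy":0,"wz":0},{"x":0,"y":0,"z":-0.25,"wx":0,"wy":0,"wz":0},{"x":0,"y":0,"z":-0.25,"wx":0,"wy":0,"wz":0}]'
python3 - <<'E'
from h import *
solve(439,-220,262,-37.1)
E
```

```text
time: 60.98
position: [0.5912, -0.3801, 0.0061]
tool_rot: [-1.355, -2.833, 0.001]
ft_force: [-1.0, -0.1, -0.1]
grip_width: 0.995
grip_force: 0.0
time: 61.57
position: [0.591, -0.3797, 0.0056]
tool_rot: [-1.355, -2.833, -0.0]
ft_force: [-0.1, 1.4, 0.5]
grip_width: 0.686
grip_force: 25.0
time: 62.32
position: [0.5908, -0.3796, 0.2543]
tool_rot: [-1.355, -2.831, -0.0]
ft_force: [-0.4, 0.8, -1.9]
grip_width: 0.686
grip_force: 25.0
shift mm [219.5 -18.   -7. ] turn [-0.2 -0.1 76. ] rows>= 10.6 q7 1.36
shift mm [219.5 -18.   -7. ] turn [ 1.00e-01 -2.00e-01 -1.04e+02] rows>= 14.5 q7 1.36
```

```bash
python3 -m handwheel '[{"x":0.2195,"y":-0.018,"z":-0.007,"wx":0,"wy":0,"wz":76},{"x":0.2195,"y":-0.018,"z":-0.007,"wx":0,"wy":0,"wz":76},{"x":0.2195,"y":-0.018,"z":-0.007,"wx":0,"wy":0,"wz":76},{"x":0.2195,"y":-0.018,"z":-0.007,"wx":0,"wy":0,"wz":76},{"x":0.2195,"y":-0.018,"z":-0.007,"wx":0,"wy":0,"wz":76},{"x":0.2195,"y":-0.018,"z":-0.007,"wx":0,"wy":0,"wz":76},{"x":0.2195,"y":-0.018,"z":-0.007,"wx":0,"wy":0,"wz":76},{"x":0.2195,"y":-0.018,"z":-0.007,"wx":0,"wy":0,"wz":76},{"x":0.2195,"y":-0.018,"z":-0.007,"wx":0,"wy":0,"wz":76},{"x":0.2195,"y":-0.018,"z":-0.007,"wx":0,"wy":0,"wz":76}]'
python3 -m handwheel '[{"x":0,"y":0,"z":0,"wx":0,"wy":0,"wz":7},{"x":0,"y":0,"z":0,"wx":0,"wy":0,"wz":7},{"x":0,"y":0,"z":0,"wx":0,"wy":0,"wz":7},{"x":0,"y":0,"z":0,"wx":0,"wy":0,"wz":7},{"x":0,"y":0,"z":0,"wx":0,"wy":0,"wz":7},{"x":0,"y":0,"z":0,"wx":0,"wy":0,"wz":7}]'
python3 - <<'E'
from h import *
s=ctrl.get_state();im,K,C=shot("wrist");np.savez("w13.npz",im=im,K=K,C=C)
hole(im,K,C)
for b in blobs(blue(im)*(np.arange(400)<260)[:,None].astype(np.uint8),K,C,.036,500): print(b)
g=cv2.cvtColor(im,cv2.COLOR_RGB2GRAY);bh=cv2.morphologyEx(g,cv2.MORPH_BLACKHAT,np.ones((17,17)))
n,l,st,ce=cv2.connectedComponentsWithStats((bh>30).astype(np.uint8))
p=np.array([c for c,q in zip(ce[1:],st[1:]) if 25<q[4]<130 and 270<c[0]<380 and 180<c[1]<245]);print(p.round(1).tolist())
print(toolxy(cast(p,K,C,s["position"][2]+.0234),C).round(1).tolist())
solve(502.9,-136.8,85,-37.15)
E
```

```text
time: 63.15
position: [0.4382, -0.2193, 0.2604]
tool_rot: [-2.744, -1.52, 0.006]
ft_force: [0.3, -0.8, -2.8]
grip_width: 0.684
grip_force: 25.0
time: 63.65
position: [0.4393, -0.2202, 0.2624]
tool_rot: [-2.83, -1.36, 0.003]
ft_force: [-1.1, -0.3, -2.0]
grip_width: 0.685
grip_force: 25.0
hole px [322.7 100.8] circ [ 486.6 -159.3] 10.9 ell [ 486.8 -159.2] [20. 21.]
([323.0, 100.0], 486.5, -159.5, 58.1, 48.0, 52.3)
[[299.9, 208.0], [323.5, 208.4], [347.1, 208.4], [300.6, 234.6], [324.2, 234.5], [347.7, 234.5]]
[[31.5, -8.6, -23.3], [31.4, 1.3, -23.3], [31.4, 11.1, -23.3], [19.7, -8.5, -23.3], [19.7, 1.6, -23.3], [19.8, 11.6, -23.3]]
shift mm [105.   -2.2 177.4] turn [-0.1  0.  -1.5] rows>= 4.9 q7 -0.29
shift mm [105.   -2.2 177.4] turn [1.000e-01 2.000e-01 1.785e+02] rows>= 24.9 q7 -0.29
```

Run:
```python
from h import *
solve(505.8,-132.7,95,-37.2)
```

```text
shift mm [110.   -2.5 167.4] turn [-0.1  0.  -1.5] rows>= 4.8 q7 -0.29
shift mm [110.   -2.5 167.4] turn [1.000e-01 2.000e-01 1.785e+02] rows>= 24.9 q7 -0.29
```

```bash
python3 -m handwheel '[{"x":0.04,"y":-0.0025,"z":0.02,"wx":0,"wy":0,"wz":-1.5},{"x":0.08,"y":-0.0025,"z":0.05,"wx":0,"wy":0,"wz":-1.5},{"x":0.105,"y":-0.0025,"z":0.08,"wx":0,"wy":0,"wz":-1.5},{"x":0.11,"y":-0.0025,"z":0.11,"wx":0,"wy":0,"wz":-1.5},{"x":0.11,"y":-0.0025,"z":0.14,"wx":0,"wy":0,"wz":-1.5},{"x":0.11,"y":-0.0025,"z":0.16,"wx":0,"wy":0,"wz":-1.5},{"x":0.11,"y":-0.0025,"z":0.167,"wx":0,"wy":0,"wz":-1.5},{"x":0.11,"y":-0.0025,"z":0.167,"wx":0,"wy":0,"wz":-1.5},{"x":0.11,"y":-0.0025,"z":0.167,"wx":0,"wy":0,"wz":-1.5},{"x":0.11,"y":-0.0025,"z":0.167,"wx":0,"wy":0,"wz":-1.5}]'
python3 -m handwheel '[{"x":0,"y":0,"z":0.01,"wx":0,"wy":0,"wz":0},{"x":0,"y":0,"z":0.02,"wx":0,"wy":0,"wz":0},{"x":0,"y":0,"z":0.03,"wx":0,"wy":0,"wz":0},{"x":0,"y":0,"z":0.03,"wx":0,"wy":0,"wz":0},{"x":0,"y":0,"z":0.03,"wx":0,"wy":0,"wz":0},{"x":0,"y":0,"z":0.03,"wx":0,"wy":0,"wz":0}]'
python3 - <<'E'
from h import *
solve(505.8,-132.7,53,-37.2)
E
```

```text
time: 64.53
position: [0.5075, -0.1333, 0.0976]
tool_rot: [2.814, 1.395, 0.003]
ft_force: [1.2, -0.4, -1.2]
grip_width: 0.686
grip_force: 25.0
time: 65.03
position: [0.506, -0.1329, 0.0655]
tool_rot: [-2.813, -1.395, 0.002]
ft_force: [-0.1, -0.3, -1.7]
grip_width: 0.689
grip_force: 25.0
shift mm [ 0.1 -0.2 12.5] turn [-0.1  0.  -0. ] rows>= 0.3 q7 -0.36
shift mm [ 0.1 -0.2 12.5] turn [1.0e-01 2.0e-01 1.8e+02] rows>= 25.1 q7 -0.36
```

```bash
python3 -m handwheel '[{"x":0,"y":-0.0002,"z":0.003,"wx":0,"wy":0,"wz":0},{"x":0,"y":-0.0002,"z":0.005,"wx":0,"wy":0,"wz":0},{"x":0,"y":-0.0002,"z":0.007,"wx":0,"wy":0,"wz":0},{"x":0,"y":-0.0002,"z":0.009,"wx":0,"wy":0,"wz":0},{"x":0,"y":-0.0002,"z":0.0105,"wx":0,"wy":0,"wz":0},{"x":0,"y":-0.0002,"z":0.0105,"wx":0,"wy":0,"wz":0}]'
python3 -m handwheel '[{"x":0,"y":0,"z":0,"wx":0,"wy":0,"wz":0},{"x":0,"y":0,"z":0,"wx":0,"wy":0,"wz":0}]'
```

```text
time: 65.53
position: [0.5055, -0.1326, 0.0548]
tool_rot: [-2.813, -1.395, 0.003]
ft_force: [-0.1, 0.7, -1.7]
grip_width: 0.687
grip_force: 25.0
time: 65.7
position: [0.5059, -0.1327, 0.0552]
tool_rot: [-2.813, -1.395, 0.002]
ft_force: [0.9, -0.0, -2.4]
grip_width: 0.689
grip_force: 25.0
```

```bash
python3 -m handwheel '[{"x":0,"y":0,"z":0.0007,"wx":0,"wy":0,"wz":0},{"x":0,"y":0,"z":0.0014,"wx":0,"wy":0,"wz":0},{"x":0,"y":0,"z":0.0022,"wx":0,"wy":0,"wz":0},{"x":0,"y":0,"z":0.0022,"wx":0,"wy":0,"wz":0},{"x":0,"y":0,"z":0.0022,"wx":0,"wy":0,"wz":0}]'
python3 -m handwheel '[{"x":0,"y":0,"z":0,"wx":0,"wy":0,"wz":0},{"x":0,"y":0,"z":0,"wx":0,"wy":0,"wz":0}]' 0.063
python3 -m handwheel '[{"x":0,"y":0,"z":0,"wx":0,"wy":0,"wz":0},{"x":0,"y":0,"z":0,"wx":0,"wy":0,"wz":0},{"x":0,"y":0,"z":0,"wx":0,"wy":0,"wz":0},{"x":0,"y":0,"z":0,"wx":0,"wy":0,"wz":0}]' 0.08
python3 -m handwheel '[{"x":0,"y":0,"z":-0.005,"wx":0,"wy":0,"wz":0},{"x":0,"y":0,"z":-0.02,"wx":0,"wy":0,"wz":0},{"x":0,"y":0,"z":-0.04,"wx":0,"wy":0,"wz":0},{"x":0,"y":0,"z":-0.08,"wx":0,"wy":0,"wz":0},{"x":0,"y":0,"z":-0.12,"wx":0,"wy":0,"wz":0},{"x":0,"y":0,"z":-0.16,"wx":0,"wy":0,"wz":0},{"x":0,"y":0,"z":-0.2,"wx":0,"wy":0,"wz":0},{"x":-0.08,"y":0,"z":-0.2,"wx":0,"wy":0,"wz":0},{"x":-0.08,"y":0,"z":-0.2,"wx":0,"wy":0,"wz":0},{"x":-0.08,"y":0,"z":-0.2,"wx":0,"wy":0,"wz":0}]'
python3 -m handwheel '[{"x":0,"y":0,"z":0,"wx":0,"wy":0,"wz":0},{"x":0,"y":0,"z":0,"wx":0,"wy":0,"wz":0},{"x":0,"y":0,"z":0,"wx":0,"wy":0,"wz":0}]'
python3 - <<'E'
from h import *
s=ctrl.get_state();im,K,C=shot("wrist","w14")
g=cv2.cvtColor(im,cv2.COLOR_RGB2GRAY);bh=cv2.morphologyEx(g,cv2.MORPH_BLACKHAT,np.ones((9,9)))
e=proj([[.5029,-.1365,.076]],K,C)[0];print("expected",e.round())
n,l,st,ce=cv2.connectedComponentsWithStats((bh>35).astype(np.uint8))
p=np.array([c for c,q in zip(ce[1:],st[1:]) if 5<q[4]<60 and abs(c[0]-e[0])<20 and abs(c[1]-e[1])<60]);print(len(p))
P=cast(p,K,C,.076)[:,:2]*1000;print(cv2.minAreaRect(P.astype(np.float32)))
E
```

```text
time: 66.12
position: [0.5057, -0.1327, 0.0529]
tool_rot: [-2.813, -1.395, 0.002]
ft_force: [0.4, -0.3, -1.4]
grip_width: 0.686
grip_force: 25.0
time: 66.28
position: [0.5061, -0.1328, 0.0533]
tool_rot: [-2.814, -1.395, 0.001]
ft_force: [-0.5, 1.3, -0.2]
grip_width: 0.714
grip_force: 0.0
time: 66.62
position: [0.5059, -0.1327, 0.053]
tool_rot: [-2.813, -1.395, 0.002]
ft_force: [-0.5, -0.3, -0.0]
grip_width: 0.896
grip_force: 0.0
time: 67.45
position: [0.4534, -0.2043, 0.2549]
tool_rot: [2.82, 1.38, -0.002]
ft_force: [0.1, -0.8, -0.1]
grip_width: 0.919
grip_force: 0.0
time: 67.7
position: [0.4583, -0.1952, 0.2528]
tool_rot: [-2.812, -1.398, 0.002]
ft_force: [0.5, 0.6, 0.3]
grip_width: 0.918
grip_force: 0.0
expected [323. 104.]
21
((504.3205871582031, -136.91314697265625), (72.04766082763672, 20.185569763183594), 53.04377746582031)
```

```bash
python3 -c "
from bench import ctrl
print(ctrl.close_job())"
```

```text
the job is handed in; nothing more can be done
None
```

The job was handed in at about 68 s of the 210 s. The three plates are stacked in the tray against the red-dot end, the rod is through them and standing on the socket bottom, and the lid is back on. The last camera check put the lid within about 1 mm of the tray's centre. The bottle and dish were not approached, but I did not measure them again at the end, and the hand-in gave no verdict.

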